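Dip the pump's gauge rod and present it for reading

TASK

Check the bench pump: first slide the steel drip dish, without lifting it, onto the round mark on the bench. Then take the gauge rod from its rest, push it down the pump's slanting tube until its collar stops on the tube's mouth, draw it right out again, and finish still holding it in the gripper, level and still, with its tip a little above the middle of the dish and touching nothing. Leave the bottle and the two jars where they stand.

Things in the scene. Friction and masses are not known exactly. Their poses are not given: they have to be found in the camera images.
- dish_centre (a point): middle (half-way up, 12 mm above the bench) of the loose drip dish: round, open-topped, bare steel, 110 mm across, 24 mm high, wall 3 mm, inside 104 mm across, inner floor 4 mm above the bench, about 0.25 kg; it slides on the bench
- mark_centre (a point): centre of the round mark, a thin dark ring drawn flat on the pale bench, 134 mm outside and 124 mm inside diameter, so that the dish fits within it
- rod_grip (a point): centre of the gauge rod's black handle, 50 mm above the bench. In the rest the rod lies level, loose, lifts straight up; x runs along the rod to the tip, z up, y across (the width to grip). 0.12 kg. Along x from here: handle -45 to 45 mm, 14 wide, 18 high; round collar 32 mm across, 45 to 53 mm; thin round steel rod 7 mm across from 53 mm to the tip at 163 mm
- rod_collar (a point): centre of the collar's front face (the side that stops on the tube), 110 mm from the tip; axes as rod_grip
- rod_tip (a point): tip of the gauge rod, slightly tapered; axes as rod_grip
- rest: fixed aluminium rest of the rod: base 200 x 60 x 8 mm, two posts with open-topped slots. Origin on the bench below the handle's middle, x towards the rod's tip. Posts: x -44 to -32 mm (28 wide, top 53 mm, under the handle's back end) and x 110 to 120 mm (24 wide, top 57 mm, under the thin rod). The handle's middle is free at both sides and underneath
- pump: fixed grey bench vacuum pump. Origin on the bench below the pump's case, z up, x towards the side where the tube comes out. Case x -70 to 50 mm, y -50 to 50 mm, 100 mm high, with a short port to 118 mm; ribbed motor behind it to x = -180 mm, its box 120 mm high
- tube_mouth (a point): centre of the mouth of the steel tube slanting out of the pump, 104 mm above the bench. z is the tube's axis, up and out of the mouth, 40 degrees above level: the rod goes in along -z. Rim 31 mm across; a funnel 25 mm wide narrows within 14 mm to a round 12 mm bore, open to 116 mm below the mouth. The tube stands 44 mm out of the case
- amber_jar_mid (a point): middle of a loose amber bottle, 64 mm in diameter, 130 mm high, a bystander
- white_jar_mid (a point): middle of a loose white jar with yellow lid, 68 mm in diameter, 90 mm high, a bystander
- small_jar_mid (a point): middle of a loose small white jar with red lid, 50 mm in diameter, 70 mm high, a bystander
- rod: the gauge rod as a whole; same origin and axes as rod_grip
- dish: the drip dish as a whole; origin at the centre of its underside
Not all that is in view belongs to the job. Leave any red look-alike of the rod alone.

How it is judged:
By the outcome, as a careful person would: the job done as asked, in the order asked, and still so for the second after the job is handed in, while the arm keeps its last pose, push and grip.
It also fails if it takes over 72 s, if anything falls off the work surface, if the arm or the gripper's body presses on something with over 40 N, if the wrist force passes 120 N, or if a joint passes its speed limit or range.

ROBOT

A 6-joint arm with a two-finger parallel gripper is mounted at the origin on the work surface. World frame = base frame: x ahead of the robot, y to its left, z up, the work surface at z = 0. Lengths are in m, angles in rad, forces in N, time in s.
With the tool pointing down it reaches from about 0.225 to 0.725 m from the base axis. Payload 3.1 kg.
Tool frame: the origin (TCP) lies between the finger pads; the fingertips stand 14 mm ahead of it and the grasp point (between the pads) lies 5 mm behind it; z points along the fingers, y is the direction in which the jaws open and shut (so a half turn about z gives the same grasp; the last joint's range is limited). The gripper opens to 85 mm and grips with 20 to 120 N. Pads are 22 mm wide; open, the fingers measure 114 mm over their backs; the gripper's body (76 mm by 85 mm) begins 54 mm behind the grasp point. The pads swing forward as they close: fully open they stand 13 mm farther back than shut.
Start: joints at [-1.25, 0.048, 0.099, 1.622, 0, 1.443], TCP at [0.228, -0.473, 0.245] pointing down, gripper open.
Joint ranges: [-2.91, 2.91], [-0.99, 1.94], [-1.21, 1.42], [-2.12, 2.29], [-1.49, 1.47], [-3.14, 3.14]. Speed limits (rad/s): [2.79, 2.79, 3.14, 3.14, 3.14, 3.14].

INTERFACE

Orientations are given as a rotation vector (axis times angle).
In Python, from station import * gives the robot as it stands.
- The arm moves only by the tool arm_command, never from a script. Its argument "moves" is a list of rows, each a list of 3 entries, a list of its own where there are three numbers: the turn, a rotation vector about the tool's x, y, z in degrees, then the shift along the tool's x, y, z in cm, then the closure in counts, from 0 (fully open) to 255 (shut). In form: [[[wx, wy, wz], [tx, ty, tz], grip], ...]. A call has exactly 10 rows; each row shifts and turns the commanded pose from where the row before left it, along the tool's axes as they then stand; what a row does not reach is not made up. A row lasts 1/10 s, in which the tool goes at most 50 mm and 8.59 degrees, less where a joint would pass 70% of its speed; a pose out of reach is approached as far as the arm can. A call with a gripper value outside its range is refused whole. The fingers move at their own pace and stop on an object; the grip force is fixed at half the most. Time passes only in rows, so rows that do not move let the fingers close, or fill a call up. It gives the time, the measured TCP pose, the force and the opening at its end, in the units of the state.
- get_state(): the state, without advancing time (a new reading comes with each control period).
- read_camera(name): name is "scene" or "side" or "wrist"; returns a dict with "frame" (384x512x3 uint8, blue, green, red), "fx", "fy", "cx", "cy" (pixels), "rvec" (rotation vector, rad) and "tvec" (3), from world to camera coordinates, as OpenCV has them; the wrist camera has in their place "hand_eye" (4x4, takes a point from camera to tool coordinates, whose origin is the TCP and whose axes are the flange's). Camera axes: x right, y down, z forward; pixel columns grow to the right and rows downward; lengths in m; the calibration is good to about 2 mm. A picture is of the moment at which its call begins: read the wrist's pose just before it. There is no depth.
- close_job(): hands the job in, once; it reports no verdict.
The state is a dict: "clock": time; "qpos": joint angles; "joint_velocities": joint speeds; "effort": joint torques, N m; "tool_pos": TCP position; "orientation": TCP orientation; "ft_force": force on the tool from outside, world axes, zero at the start; "ft_torque": the same for the moment, N m; "width": finger opening in m.
Only numpy, scipy, OpenCV 4.12 (cv2) and the standard library are available. Lean on these libraries where they do the work, as an engineer would, in place of code of your own. Each camera call takes 0.05 s, during which the arm holds its last target.

## Working session

There is one attempt and no reset: what is moved stays moved. The work goes in short steps, Python scripts to look and compute and a tool call to move; the robot and the scene stay as the last step left them, time stands still between calls to the robot, and variables do not carry over. Pictures are saved under pics/ and viewed, and the job is handed in when it is done.

Besides the shell and the picture viewer there is one more tool, called after ">>>" by a JSON object that holds its "method" and its "body". arm_command: Moves the arm, as the interface text tells. Its arguments: {"type":"object","properties":{"moves":{"type":"array","items":{"type":"array"}}},"required":["moves"]}

```bash
ls -la; mkdir -p pics
python3 - <<'E'
from station import *
import cv2
s=get_state();print(s)
for n in("scene","side","wrist"):
    c=read_camera(n);cv2.imwrite(f"pics/{n}0.png",c["frame"]);print(n,{k:v for k,v in c.items() if k!="frame"})
E
```

```text
total 12
drwxr-xr-x  3 agent agent 4096 Dec  7 00:07 .
drwxr-xr-x 23 root  root  4096 Dec  7 00:07 ..
drwxr-xr-x  2 agent agent 4096 Dec  7 00:07 pics
{'clock': 0.0, 'qpos': array([-1.24976964e+00,  4.87757267e-02,  9.75725016e-02,  1.62198881e+00,
       -9.19783656e-06,  1.44301796e+00]), 'joint_velocities': array([0.0005431 , 0.00038429, 0.0002208 , 0.00135138, 0.00148496,
       0.00121421]), 'effort': array([-7.25448317e-04, -3.38778269e+01,  3.20016718e+01,  2.01947952e-02,
       -2.12933764e-04,  1.40428778e-06]), 'tool_pos': array([ 0.22760325, -0.47245281,  0.24409142]), 'orientation': array([-3.06050032e+00, -6.98549083e-01,  3.77142479e-04]), 'ft_force': array([ 0.12693457,  0.28672985, -0.69077258]), 'ft_torque': array([0.03508748, 0.01278176, 0.00542634]), 'width': 0.08534200570979823}
scene {'fx': 395.6917250874931, 'fy': 395.6917250874931, 'cx': 259.1936297894471, 'cy': 191.3003634647368, 'rvec': array([ 1.78180537,  1.87772609, -0.6609665 ]), 'tvec': array([ 0.10236962, -0.35617965,  1.47236047])}
side {'fx': 488.4245878452103, 'fy': 488.4245878452103, 'cx': 246.516534074147, 'cy': 188.8656201196692, 'rvec': array([ 1.99682892, -0.70060964,  0.42382365]), 'tvec': array([-0.44530289,  0.2075754 ,  1.33210449])}
wrist {'fx': 274.77376012730554, 'fy': 274.77376012730554, 'cx': 259.00599690735714, 'cy': 186.29240504558356, 'hand_eye': array([[-9.27637193e-04, -9.60080562e-01, -2.79722100e-01,
         7.03101427e-02],
       [ 9.99999567e-01, -8.70144574e-04, -3.29712597e-04,
         5.46770252e-04],
       [ 7.31519887e-05, -2.79722285e-01,  9.60080954e-01,
        -1.29416090e-01],
       [ 0.00000000e+00,  0.00000000e+00,  0.00000000e+00,
         1.00000000e+00]])}
```

View pics/scene0.png

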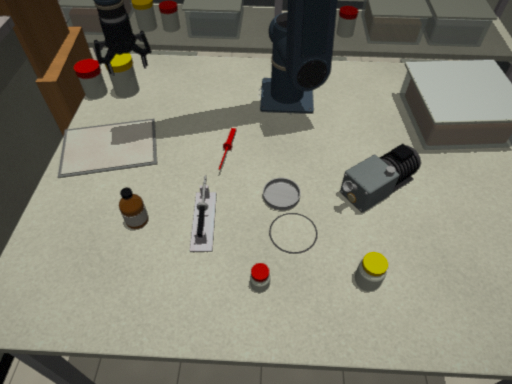

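View pics/side0.png

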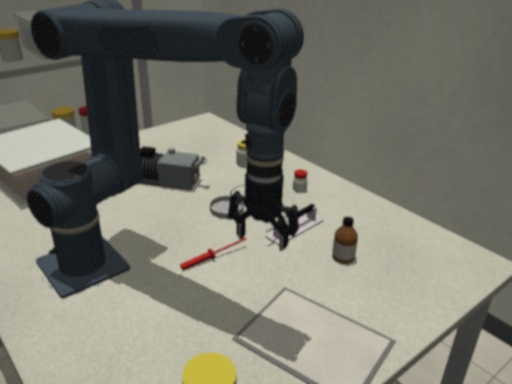

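View pics/wrist0.png

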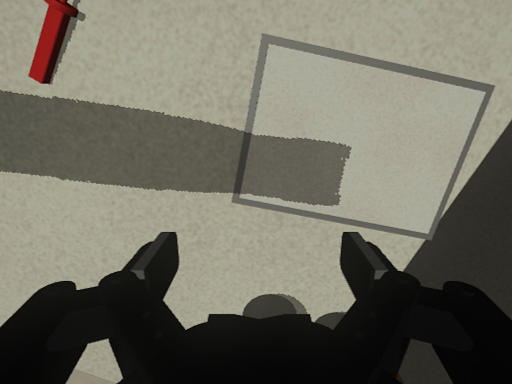

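The scene view shows the dish at about (282,194), the mark at (293,232), the rod in its rest from (200,237) to (206,180), and the tube mouth near (338,208). The red look-alike is at (228,148).

```bash
cat > h.py <<'E'
import numpy as np, cv2
from scipy.spatial.transform import Rotation as R
def cam(c,st=None):
    """returns K, Rcw(cam->world), centre"""
    K=np.array([[c['fx'],0,c['cx']],[0,c['fy'],c['cy']],[0,0,1]])
    if 'rvec' in c:
        Rw=cv2.Rodrigues(np.array(c['rvec']))[0]; return K,Rw.T,-Rw.T@np.array(c['tvec'])
    T=np.eye(4);T[:3,:3]=R.from_rotvec(st['orientation']).as_matrix();T[:3,3]=st['tool_pos']
    T=T@np.array(c['hand_eye']); return K,T[:3,:3],T[:3,3]
def plane(cm,uv,z):
    K,Rc,C=cm
    uv=np.atleast_2d(np.array(uv,float)); d=(Rc@np.linalg.inv(K)@np.c_[uv,np.ones(len(uv))].T).T
    return C+d*((z-C[2])/d[:,2])[:,None]
def proj(cm,P):
    K,Rc,C=cm; p=(np.atleast_2d(P)-C)@Rc; q=p@K.T; return q[:,:2]/q[:,2:]
def tri(obs):
    A=0;b=0
    for (K,Rc,C),uv in obs:
        d=Rc@np.linalg.inv(K)@np.r_[uv,1.];d/=np.linalg.norm(d);M=np.eye(3)-np.outer(d,d);A=A+M;b=b+M@C
    return np.linalg.solve(A,b)
E
python3 - <<'E'
from station import *; from h import *
c=read_camera("scene");m=cam(c)
f=c["frame"]
for n,uv,z in [("dish",(282,194),.012),("mark",(293,232),0),("rodback",(200,237),.05),("rodfront",(206,180),.05),("mouth",(338,208),.104),("motor end",(415,158),.1),("amber",(133,210),.065),("white",(373,270),.045),("small",(260,277),.035),("red",(228,148),.01)]:
    print(n,plane(m,uv,z)[0].round(3))
print(m[2])
a=cv2.resize(f[150:290,180:300],None,fx=5,fy=4*1.0714,interpolation=cv2.INTER_CUBIC);cv2.imwrite("pics/s1.png",cv2.resize(f[160:260,185:325],None,fx=5.7,fy=5.7,interpolation=cv2.INTER_CUBIC))
cv2.imwrite("pics/s2.png",cv2.resize(f[130:300,310:430],None,fx=5,fy=3.5,interpolation=cv2.INTER_CUBIC))
E
```

```text
dish [ 0.48  -0.011  0.012]
mark [0.604 0.021 0.   ]
rodback [ 0.665 -0.222  0.05 ]
rodfront [ 0.471 -0.233  0.05 ]
mouth [0.593 0.129 0.104]
motor end [0.398 0.364 0.1  ]
amber [ 0.6   -0.41   0.065]
white [0.734 0.213 0.045]
small [ 0.762 -0.062  0.035]
red [ 0.297 -0.189  0.01 ]
[ 1.20923248 -0.04739399  0.91689664]
```

View pics/s1.png

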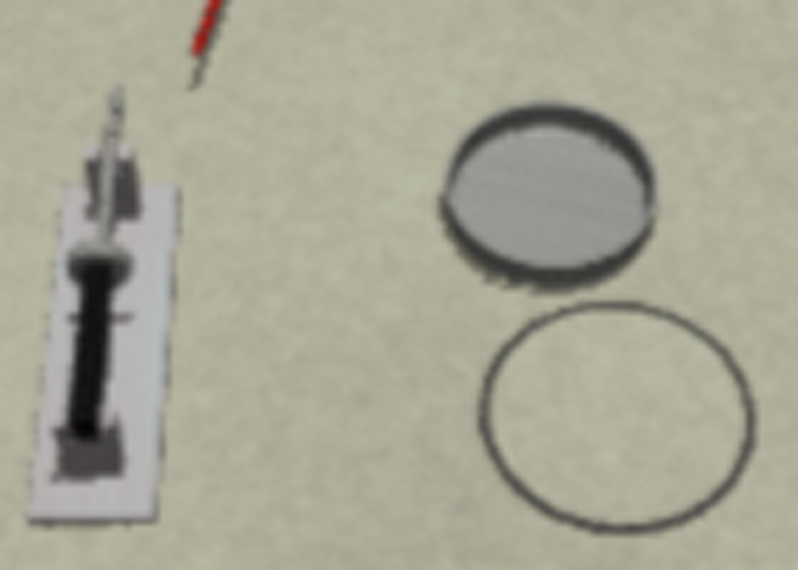

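View pics/s2.png

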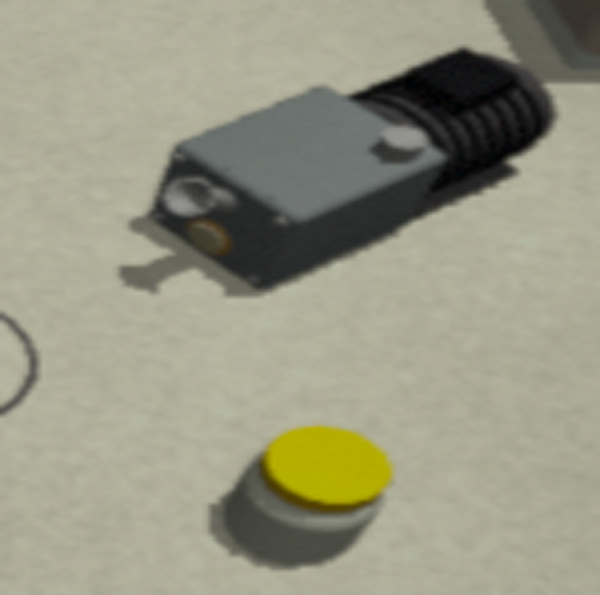

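>>> {"method": "arm_command", "body": {"moves": [[[0,0,0],[1,-0.6,-0.8],255],[[0,0,0],[2,-1.3,-0.8],255],[[0,0,0],[3.5,-2.3,-0.8],255],[[0,0,0],[4,-2.6,-0.8],255],[[0,0,0],[4,-2.6,-0.8],255],[[0,0,0],[4,-2.6,-0.8],255],[[0,0,0],[4,-2.6,-0.8],255],[[0,0,0],[4,-2.6,-0.8],255],[[0,0,0],[4,-2.6,-0.8],255],[[0,0,0],[4,-2.6,-0.4],255]]}}

```text
clock: 1.2
tool_pos: [0.4421, -0.119, 0.3231]
orientation: [3.061, 0.699, 0.003]
ft_force: [-0.4, -0.7, 0.3]
width: -0.0001
```

>>> {"method": "arm_command", "body": {"moves": [[[0,0,-6],[4,-2.6,0],255],[[0,0,-8],[3,-2.6,0],255],[[0,0,-8],[1,-1,0],255],[[0,0,-8.5],[0,0,0],255],[[0,0,-8.5],[0,0,0],255],[[0,0,-8.5],[0,0,0],255],[[0,0,-8.5],[0,0,0],255],[[0,0,-8.5],[0,0,0],255],[[0,0,-8.5],[0,0,0],255],[[0,0,-8.5],[0,0,0],255]]}}

```text
clock: 2.2
tool_pos: [0.479, -0.028, 0.3221]
orientation: [1.855, 2.535, 0.001]
ft_force: [0.5, -0.2, 0.6]
width: -0.0
```

>>> {"method": "arm_command", "body": {"moves": [[[0,0,-8.5],[0,0,0],255],[[0,0,-8.5],[0,0,0],255],[[0,0,-8.5],[0,0,0],255],[[0,0,-8.5],[0,0,0],255],[[0,0,-8.5],[0,0,0],255],[[0,0,-8.5],[0,0,0],255],[[0,0,-8.5],[0,0,0],255],[[0,0,-8.5],[0,0,0],255],[[0,0,-8.5],[0,0,0],255],[[0,0,-2],[0,0,0],255]]}}

```text
clock: 3.2
tool_pos: [0.479, -0.028, 0.322]
orientation: [-0.162, 3.137, 0.0]
ft_force: [0.1, -0.3, 0.0]
width: -0.0003
```

```bash
cat > shot.py <<'E'
import sys
from station import *; from h import *
s=get_state();c=read_camera("wrist");n=sys.argv[1]
cv2.imwrite(f"pics/{n}.png",c["frame"]);import pickle;pickle.dump((s,c),open(f"pics/{n}.pkl","wb"))
Rm=R.from_rotvec(s['orientation']).as_matrix()
print(s['clock'],s['tool_pos'].round(4),s['qpos'].round(3),'\n',Rm.round(4),s['width'],s['ft_force'].round(1))
E
python3 shot.py w1
```

```text
3.2 [ 0.479 -0.028  0.322] [-0.199 -0.036  0.17   1.776  0.    -0.302] 
 [[-9.947e-01 -1.033e-01  5.000e-04]
 [-1.033e-01  9.947e-01  3.000e-04]
 [-5.000e-04  2.000e-04 -1.000e+00]] -0.00027605297172248974 [ 0.1 -0.3  0. ]
```

View pics/w1.png

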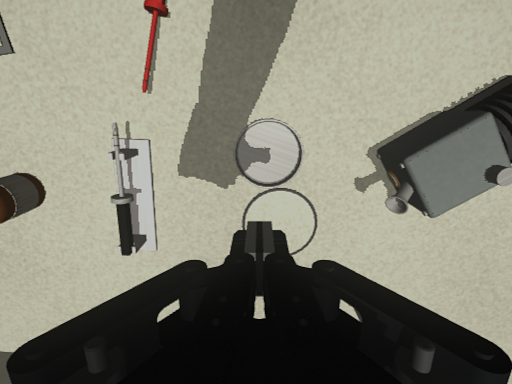

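Wrist view: dish at (269,152), mark at (280,221), rod tip (115,125), handle back (126,253), tube mouth (397,205).

```bash
cat > meas.py <<'E'
import sys,pickle
from h import *
def load(n):
    s,c=pickle.load(open(f"pics/{n}.pkl","rb"));return s,c,cam(c,s)
def circ(P):
    A=np.c_[2*P[:,:2],np.ones(len(P))];x=np.linalg.lstsq(A,(P[:,:2]**2).sum(1),rcond=None)[0]
    return x[:2],np.sqrt(x[2]+x[:2]@x[:2])
def ring_edge(f,m,c0,z,r0,r1,dark=True,n=120):
    """sample radially in world at height z, find darkest / strongest-gradient"""
    g=cv2.GaussianBlur(cv2.cvtColor(f,cv2.COLOR_BGR2GRAY),(3,3),0).astype(np.float32)
    out=[];rs=np.arange(r0,r1,.0005)
    for t in np.linspace(0,2*np.pi,n,endpoint=False):
        P=np.c_[c0[0]+rs*np.cos(t),c0[1]+rs*np.sin(t),np.full(len(rs),z)];uv=proj(m,P).astype(np.float32)
        v=cv2.remap(g,uv[:,0].copy(),uv[:,1].copy(),cv2.INTER_LINEAR).ravel()
        i=v.argmin()
        if np.median(v)-v[i]>25 and v[i]>30 and 3<i<len(rs)-4: out.append(P[i])
    return np.array(out)
E
python3 - <<'E'
from meas import *
s,c,m=load("w1");f=c['frame']
c0=plane(m,(280,221),0)[0]
for k in range(3):
    P=ring_edge(f,m,c0,0,.055,.075); cc,r=circ(P);
    d=abs(np.hypot(*(P[:,:2]-cc).T)-r);cc,r=circ(P[d<.004]);c0=cc
print("mark",cc,r,len(P))
cv2.imwrite("pics/z1.png",cv2.resize(f[110:260,225:325],None,fx=5,fy=4,interpolation=cv2.INTER_CUBIC))
cv2.imwrite("pics/z2.png",cv2.resize(f[110:260,90:170],None,fx=7,fy=4,interpolation=cv2.INTER_CUBIC))
cv2.imwrite("pics/z3.png",cv2.resize(f[130:240,350:512],None,fx=4.9,fy=4.9,interpolation=cv2.INTER_CUBIC))
print(plane(m,[(269,152)],.024))
E
```

```text
mark [0.60369338 0.02023642] 0.06459611938002797 76
[[ 0.47462577 -0.01350969  0.024     ]]
```

View pics/z1.png

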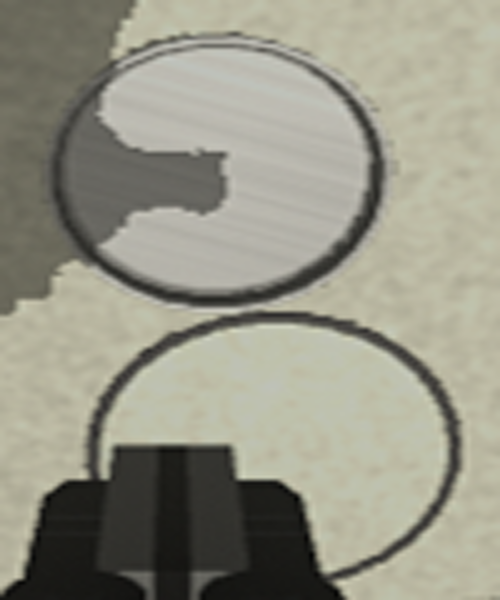

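View pics/z2.png

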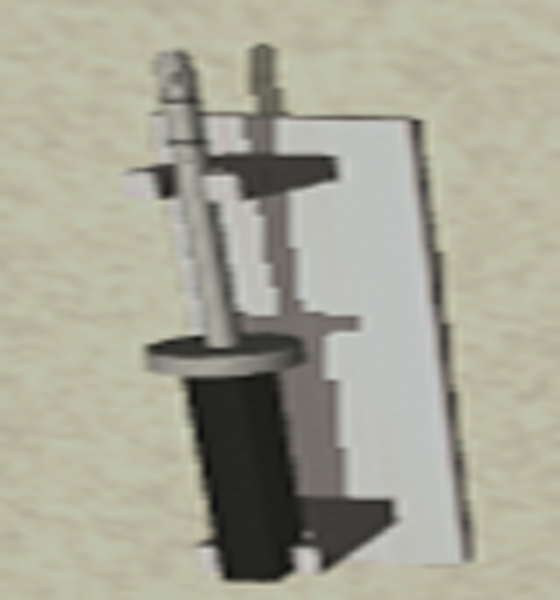

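View pics/z3.png

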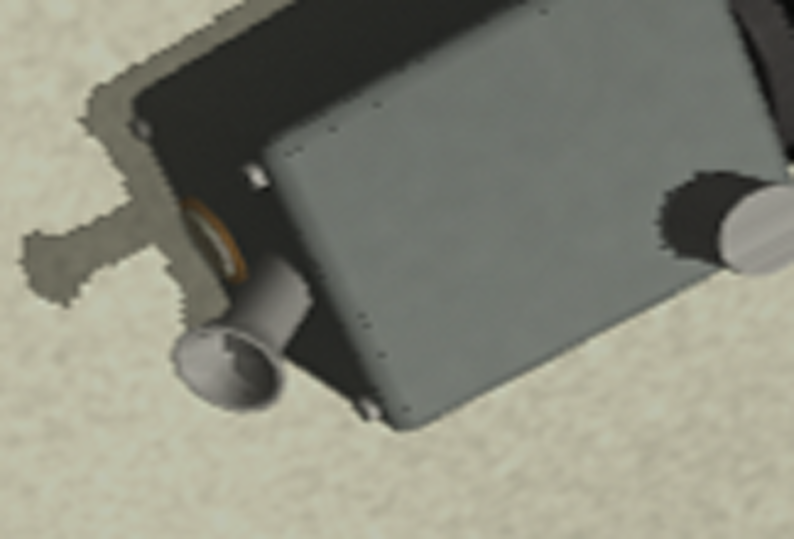

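>>> {"method": "arm_command", "body": {"moves": [[[0,0,-4.4],[0,0,0],255],[[0,0,-4.4],[0,0,0],255],[[0,0,0],[-0.6,0.7,1.5],255],[[0,0,0],[-0.5,0.8,3],255],[[0,0,0],[0,0,4],255],[[0,0,0],[0,0,4],255],[[0,0,0],[0,0,4],255],[[0,0,0],[0,0,4],255],[[0,0,0],[0,0,2],255],[[0,0,0],[0,0,0],255]]}}

```text
clock: 4.25
tool_pos: [0.4827, -0.0104, 0.0926]
orientation: [0.395, -3.109, -0.004]
ft_force: [-0.8, -0.4, -0.2]
width: 0.0002
```

```bash
python3 shot.py w2
```

```text
4.25 [ 0.4827 -0.0104  0.0926] [-0.161 -0.03  -0.284  1.325  0.    -0.414] 
 [[-0.9681 -0.2503 -0.0081]
 [-0.2503  0.9682  0.0016]
 [ 0.0075  0.0035 -1.    ]] 0.00020613430202658396 [-0.8 -0.4 -0.2]
```

View pics/w2.png

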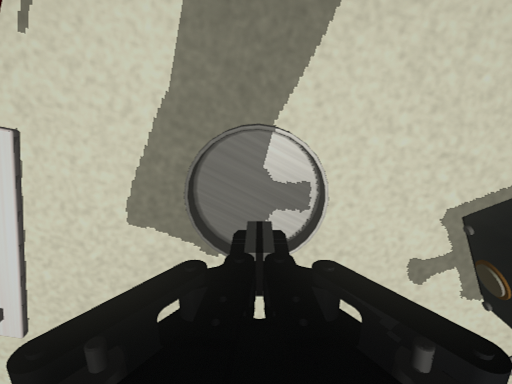

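>>> {"method": "arm_command", "body": {"moves": [[[0,0,0],[0,0,1],255],[[0,0,0],[0,0,1.5],255],[[0,0,0],[0,0,1.5],255],[[0,0,0],[0,0,1],255],[[0,0,0],[0,0,0.5],255],[[0,0,0],[0,0,0.5],255],[[0,0,0],[0,0,0.3],255],[[0,0,0],[0,0,0.3],255],[[0,0,0],[0,0,0],255],[[0,0,0],[0,0,0],255]]}}

```text
clock: 5.3
tool_pos: [0.4864, -0.0115, 0.0305]
orientation: [-0.397, 3.116, -0.0]
ft_force: [0.3, -0.8, -0.5]
width: -0.0002
```

>>> {"method": "arm_command", "body": {"moves": [[[0,0,0],[0,0,0.3],255],[[0,0,0],[0,0,0.3],255],[[0,0,0],[-0.6,0,0],255],[[0,0,0],[-0.6,0,0],255],[[0,0,0],[-0.6,0,0],255],[[0,0,0],[-0.6,0,0],255],[[0,0,0],[-0.8,0,0],255],[[0,0,0],[-1,0,0],255],[[0,0,0],[-1,0,0],255],[[0,0,0],[-1,0,0],255]]}}

```text
clock: 6.3
tool_pos: [0.5468, 0.0043, 0.0242]
orientation: [0.397, -3.116, -0.0]
ft_force: [-1.8, 0.4, 1.9]
width: -0.0002
```

>>> {"method": "arm_command", "body": {"moves": [[[0,0,0],[-1.2,0,0],255],[[0,0,0],[-1.2,0,0],255],[[0,0,0],[-1.2,0,0],255],[[0,0,0],[-1.2,0.1,0],255],[[0,0,0],[-1.2,0.1,0],255],[[0,0,0],[-1.2,0,0],255],[[0,0,0],[-1,0,0],255],[[0,0,0],[-0.7,0,0],255],[[0,0,0],[-0.4,0,0],255],[[0,0,0],[-0.2,0,0],255]]}}

```text
clock: 7.3
tool_pos: [0.6379, 0.0299, 0.0241]
orientation: [0.397, -3.116, -0.0]
ft_force: [-2.2, -0.1, 0.3]
width: -0.0002
```

```bash
python3 shot.py w3
python3 - <<'E'
from station import *; from h import *
for n in("scene","side"):
    c=read_camera(n);cv2.imwrite(f"pics/{n}3.png",c["frame"])
cv2.imwrite("pics/s3.png",cv2.resize(read_camera("scene")["frame"][160:290,220:360],None,fx=4.5,fy=4.5,interpolation=cv2.INTER_CUBIC))
E
```

```text
7.3 [0.6379 0.0299 0.0241] [-0.058  0.401  0.069  1.24   0.    -0.311] 
 [[-9.681e-01 -2.507e-01 -5.000e-04]
 [-2.507e-01  9.681e-01  0.000e+00]
 [ 5.000e-04  2.000e-04 -1.000e+00]] -0.0002491772191457451 [-2.2 -0.1  0.3]
```

View pics/s3.png

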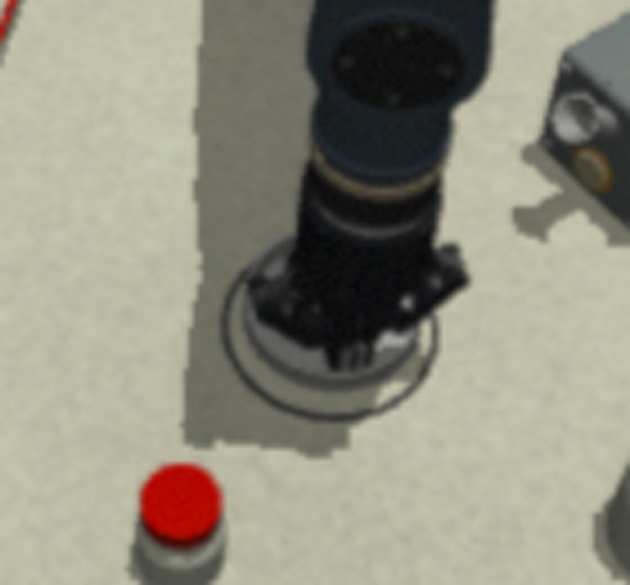

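View pics/w3.png

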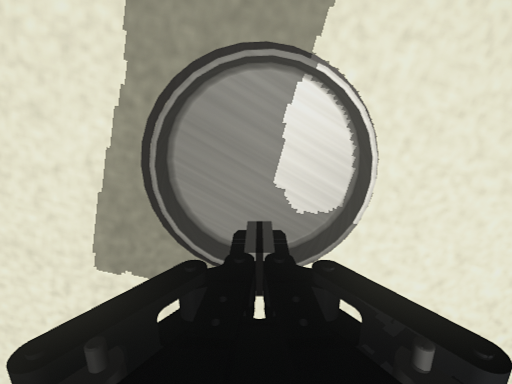

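Run:
```python
from meas import *
s,c,m=load("w3");f=c['frame']
cv2.imwrite("pics/z4.png",cv2.resize(f[30:230,130:390],None,fx=3,fy=3,interpolation=cv2.INTER_CUBIC))
print(proj(m,[[.6037,.0202,0]]),proj(m,[[.6037+.062*np.cos(t),.0202+.062*np.sin(t),0] for t in (14.7/57.3+np.pi,14.7/57.3+np.pi/2,14.7/57.3-np.pi/2)]))
```

```text
[[258.72367368 171.82554843]] [[258.19828162  53.32185523]
 [366.96012901 171.39515656]
 [150.56846541 172.25561723]]
```

View pics/z4.png

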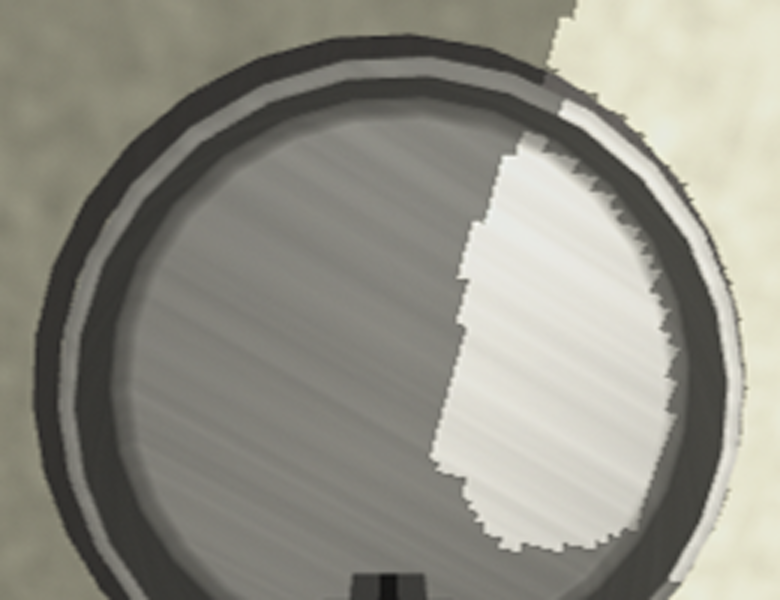

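Run:
```python
from meas import *
s,c,m=load("w3")
L,Rr,T=plane(m,[(150,160),(377.3,160),(262,49)],.024)
print("dish L R T",L,Rr,T)
t=m[1]; Rm=R.from_rotvec(s['orientation']).as_matrix(); tx=Rm[:2,0];ty=Rm[:2,1]
cl=(L+Rr)[:2]/2@ty; cx=T[:2]@tx-.055
print("dish centre", tx*cx+ty*cl)
L,T=plane(m,[(141.7,165),(262,42)],0)
print("mark centre", tx*(T[:2]@tx-.067)+ty*(L[:2]@ty+.067))
d=np.array([.6037,.0202])-(tx*cx+ty*cl);print("need tool x,y",d@tx,d@ty)
```

```text
dish L R T [ 0.60561536 -0.03290229  0.024     ] [0.57849887 0.07220886 0.024     ] [0.54561376 0.00670094 0.024     ]
dish centre [0.59863264 0.02135642]
mark centre [0.60338384 0.02055713]
need tool x,y -0.0046155415979672754 -0.002390025585209596
```

>>> {"method": "arm_command", "body": {"moves": [[[0,0,0],[-0.05,-0.15,0],255],[[0,0,0],[-0.1,-0.1,0],255],[[0,0,0],[-0.1,-0.05,0],255],[[0,0,0],[-0.1,0,0],255],[[0,0,0],[-0.08,0,0],255],[[0,0,0],[0,0,0],255],[[0,0,0],[0.3,0,0],255],[[0,0,0],[0.5,0,0],255],[[0,0,0],[0,0,-1],255],[[0,0,0],[0,0,-1.5],255]]}}

```text
clock: 8.5
tool_pos: [0.6339, 0.026, 0.0491]
orientation: [0.396, -3.115, -0.001]
ft_force: [0.8, 0.5, 1.1]
width: 0.0001
```

```bash
python3 shot.py w4
python3 - <<'E'
from meas import *
s,c,m=load("w4");f=c['frame']
cv2.imwrite("pics/z5.png",cv2.resize(f[30:230,130:390],None,fx=3,fy=3,interpolation=cv2.INTER_CUBIC))
E
```

```text
8.5 [0.6339 0.026  0.0491] [-0.065  0.375  0.087  1.285  0.    -0.318] 
 [[-9.681e-01 -2.505e-01 -2.000e-03]
 [-2.505e-01  9.681e-01  2.000e-04]
 [ 1.800e-03  7.000e-04 -1.000e+00]] 5.467466620045589e-05 [0.8 0.5 1.1]
```

View pics/z5.png

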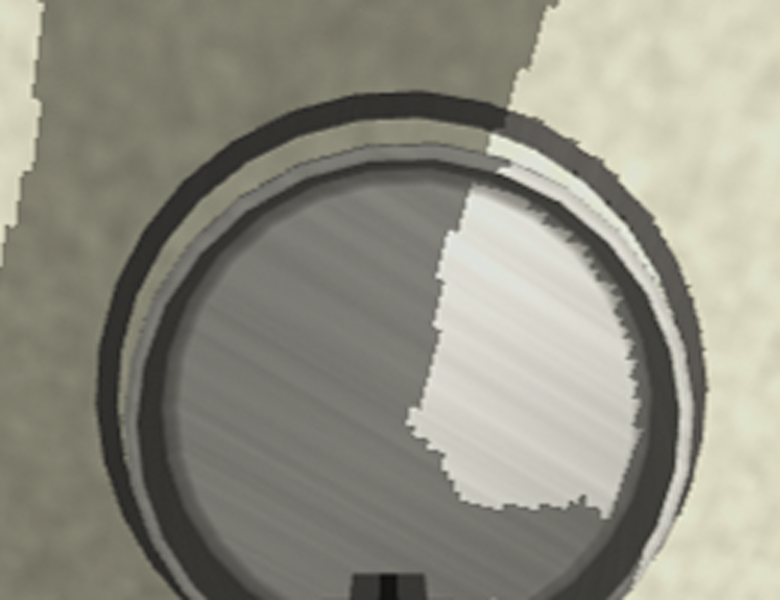

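Run:
```python
from meas import *
s,c,m=load("w4")
Rm=R.from_rotvec(s['orientation']).as_matrix(); tx=Rm[:2,0];ty=Rm[:2,1]
def cen(l,r,t,v,z,rad):
    L,Q,T=plane(m,[(l,v),(r,v),(267,t)],z);print((Q-L)[:2]@ty)
    return tx*(T[:2]@tx-rad)+ty*((L+Q)[:2]/2@ty)
d=cen(172.7,360.7,77.3,168,.024,.055);k=cen(162.3,365.3,60.3,163,0,.067)
print(d,k,(k-d)@tx,(k-d)@ty)
```

```text
0.10807324155183037
0.13411067371245589
[0.60268069 0.02181992] [0.60317382 0.02067176] -0.00018975589449634405 -0.0012350859354990531
```

Run:
```python
from meas import *
s,c,m=load("w1")
tip,col=plane(m,[(114.6,122.5),(121.7,196.3)],.05)
u=(tip-col)/np.linalg.norm(tip-col);print(tip,col,np.linalg.norm(tip-col),np.degrees(np.arctan2(u[1],u[0])), "grip",tip-.163*u)
s,c,m=load("w4")
print(s['tool_pos'],np.degrees(np.arctan2(-.2505,-.9681)))
```

```text
[ 0.45109986 -0.23852476  0.05      ] [ 0.5617882  -0.23252022  0.05      ] 0.11085109161408185 -176.89490353187486 grip [ 0.61386055 -0.22969544  0.05      ]
[0.63391541 0.02602181 0.04911896] -165.4926601786761
```

>>> {"method": "arm_command", "body": {"moves": [[[0,0,0],[0,0,-2],255],[[0,0,0],[0,0,-4],255],[[0,0,0],[0,0,-4],255],[[0,0,0],[0.5,-1.5,-3.5],255],[[0,0,0],[1.2,-3.5,-1.6],0],[[0,0,0],[1.5,-4.5,0],0],[[0,0,0],[1.6,-4.6,0],0],[[0,0,0],[1.6,-4.6,0],0],[[0,0,0],[1.2,-3.5,0],0],[[0,0,0],[0.7,-2.1,0],0]]}}

```text
clock: 9.55
tool_pos: [0.6153, -0.2338, 0.2019]
orientation: [-0.392, 3.115, -0.004]
ft_force: [-0.4, 0.1, -0.9]
width: 0.0849
```

>>> {"method": "arm_command", "body": {"moves": [[[0,0,6],[0,0,0],0],[[0,0,5.4],[0,0,0],0],[[0,0,0],[0,0,0],0],[[0,0,0],[0,0,0],0],[[0,0,0],[0,0,0],0],[[0,0,0],[0,0,0],0],[[0,0,0],[0,0,0],0],[[0,0,0],[0,0,0],0],[[0,0,0],[0,0,0],0],[[0,0,0],[0,0,0],0]]}}

```text
clock: 10.55
tool_pos: [0.6154, -0.23, 0.2002]
orientation: [0.086, -3.14, -0.0]
ft_force: [-0.0, 0.3, -0.4]
width: 0.0851
```

```bash
python3 shot.py w5
```

```text
10.55 [ 0.6154 -0.23    0.2002] [-0.46   0.398  0.418  1.592  0.    -0.514] 
 [[-9.985e-01 -5.450e-02 -1.000e-04]
 [-5.450e-02  9.985e-01  1.000e-04]
 [ 1.000e-04  1.000e-04 -1.000e+00]] 0.08512375457320195 [-0.   0.3 -0.4]
```

View pics/w5.png

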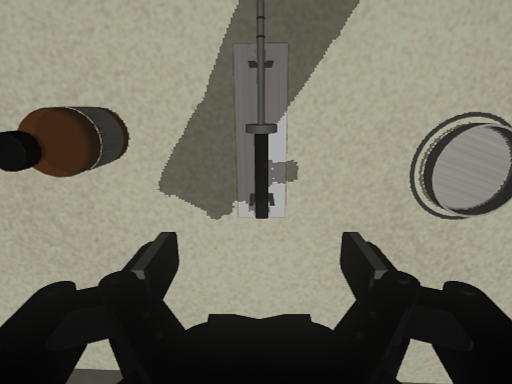

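Run:
```python
from meas import *
s,c,m=load("w5");f=c['frame'];g=cv2.cvtColor(f,cv2.COLOR_BGR2GRAY).astype(int)
cv2.imwrite("pics/z6.png",cv2.resize(f[0:225,225:300],None,fx=7,fy=2.6,interpolation=cv2.INTER_CUBIC))
for v in (8,20,32,90,110,120,126,130,140,150,160,170,180,190,205,212,216,219,221):print(v,g[v,248:277])
```

```text
8 [91 91 91 92 91 90 89 90 74 62 70 79 83 77 67 55 71 90 88 88 88 90 90 91
 90 90 88 88 88]
20 [90 91 92 93 93 94 92 91 75 60 70 79 85 81 67 57 74 92 91 91 92 93 94 94
 94 92 91 91 91]
32 [90 90 90 89 89 90 90 91 81 65 69 77 85 81 68 57 75 93 90 90 91 94 95 94
 92 91 91 91 90]
90 [101 100 101 101 101 104 103 103 103  82  63  75  85  83  71  60  68  94
 103 101 102 104 105 103 104 104 105 104 105]
110 [103 101 102 102 101 102 104 102 104  86  66  74  84  84  73  62  71  96
 105 102 103 105 105 104 105 105 106 105 106]
120 [104 102 102 101 101 103 104 102 104  86  65  73  84  84  73  63  71  97
 106 104 104 106 106 105 105 106 106 106 105]
126 [60 63 65 68 70 71 72 75 78 81 83 87 90 91 87 84 83 82 81 78 78 76 72 68
 66 65 62 55 59]
130 [62 66 66 67 69 70 73 76 79 81 83 83 82 83 83 82 81 79 79 75 73 70 67 65
 65 62 58 50 56]
140 [105 104 103 103 103  91  52  20  24  25  24  25  25  25  26  26  26  25
  24  15 125 178 173 171 172 171 171 172 172]
150 [104 103 104 102 102 104  73  17  24  25  25  24  26  25  25  25  26  26
  23  15 124 178 173 171 172 171 172 171 172]
160 [104 104 103 103
[... 386 characters left out ...]
 24  27  27  27  27  27  27  27  27  27
  26  16 125 178 173 173 172 173 172 172 172]
205 [139  68  59  59  60  92 100  54  24  28  29  29  32  34  33  33  34  34
  32  22 130 140  78  88  87  86 103 150 173]
212 [174 175 174 174 175 161 124  72  27  33  34  34  34  35  35  35  35  35
  34  25 106 146 157 174 172 172 172 172 173]
216 [169 167 166 166 166 169 156  94  23  32  33  34  34  34  34  34  35  34
  32  24 123 174 169 167 166 166 166 168 168]
219 [166 167 169 167 165 162 162 164 167 168 166 164 166 169 171 172 175 177
 175 173 171 168 166 166 168 166 165 164 165]
221 [165 167 169 168 168 166 164 163 164 165 162 159 158 159 164 169 168 167
 167 169 170 169 168 166 166 167 166 165 163]
```

View pics/z6.png

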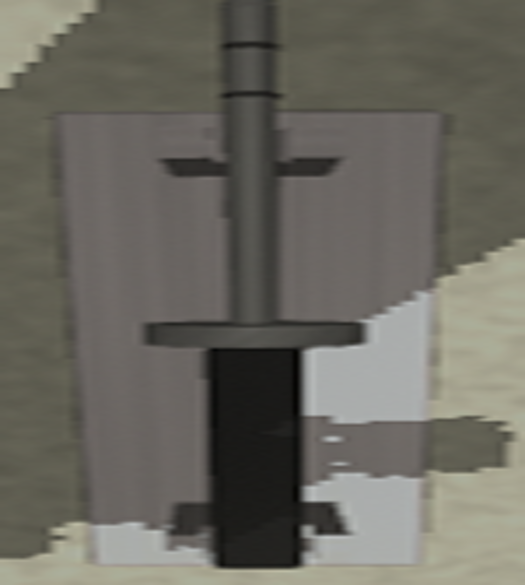

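Run:
```python
from meas import *
s,c,m=load("w5");Rm=R.from_rotvec(s['orientation']).as_matrix()
a,b=plane(m,[(260.3,14),(261.3,115)],.05);h1,h2=plane(m,[(261.1,150),(261.6,214)],.059)
for n,p in (("rod front",a),("rod at collar",b),("h1",h1),("h2",h2),("back",plane(m,(261.6,218),.059)[0]),("colfront",plane(m,(261,124),.060)[0])):
    print(n,p.round(4),"in tool",(Rm.T@(p-s['tool_pos'])).round(4))
u=(a-h2)[:2];print(np.degrees(np.arctan2(u[1],u[0])))
```

```text
rod front [ 0.4647 -0.2378  0.05  ] in tool [0.1509 0.0005 0.1503]
rod at collar [ 0.5522 -0.232   0.05  ] in tool [0.0633 0.0015 0.1502]
h1 [ 0.5853 -0.2304  0.059 ] in tool [0.03   0.0013 0.1412]
h2 [ 0.653  -0.2261  0.059 ] in tool [-0.0378  0.0019  0.1412]
back [ 0.6576 -0.2258  0.059 ] in tool [-0.0423  0.0019  0.1412]
colfront [ 0.5602 -0.2319  0.06  ] in tool [0.0552 0.0011 0.1402]
-176.44817214802688
```

>>> {"method": "arm_command", "body": {"moves": [[[0,0,-0.4],[0.25,0.15,0],0],[[0,0,0],[0,0,2],0],[[0,0,0],[0,0,3],0],[[0,0,0],[0,0,3.5],0],[[0,0,0],[0,0,3],0],[[0,0,0],[0,0,2],0],[[0,0,0],[0,0,1],0],[[0,0,0],[0,0,1],0],[[0,0,0],[0,0,0],0],[[0,0,0],[0,0,0],0]]}}

```text
clock: 11.6
tool_pos: [0.6135, -0.2291, 0.0465]
orientation: [-0.096, 3.138, -0.001]
ft_force: [-0.8, 0.2, 0.6]
width: 0.0855
```

```bash
python3 shot.py w6
```

```text
11.6 [ 0.6135 -0.2291  0.0465] [-0.46   0.425  0.147  1.291  0.    -0.521] 
 [[-9.981e-01 -6.130e-02  1.700e-03]
 [-6.130e-02  9.981e-01 -8.000e-04]
 [-1.600e-03 -9.000e-04 -1.000e+00]] 0.08551122767816284 [-0.8  0.2  0.6]
```

View pics/w6.png

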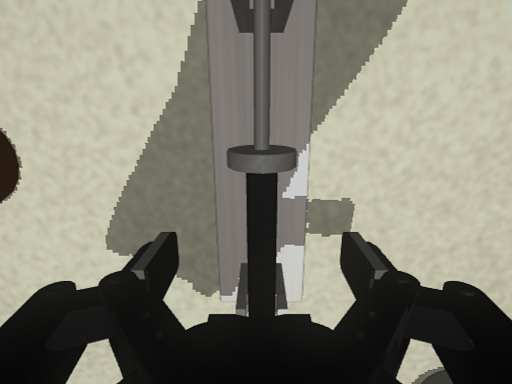

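>>> {"method": "arm_command", "body": {"moves": [[[0,0,0],[0,0,0.1],255],[[0,0,0],[0,0,0],255],[[0,0,0],[0,0,0],255],[[0,0,0],[0,0,0],255],[[0,0,0],[0,0,0],255],[[0,0,0],[0,0,0],255],[[0,0,0],[0,0,0],255],[[0,0,0],[0,0,0],255],[[0,0,0],[0,0,0],255],[[0,0,0],[0,0,0],255]]}}

```text
clock: 12.65
tool_pos: [0.613, -0.2288, 0.0445]
orientation: [-0.096, 3.14, -0.0]
ft_force: [-0.4, -0.9, 1.6]
width: 0.013
```

>>> {"method": "arm_command", "body": {"moves": [[[0,0,0],[0,0,-0.4],255],[[0,0,0],[0,0,-0.8],255],[[0,0,0],[0,0,-1.5],255],[[0,0,0],[0,0,-3],255],[[0,0,0],[0,0,-4],255],[[0,0,0],[0,0,-4],255],[[0,0,0],[0,0,-4],255],[[0,0,0],[0,0,-3],255],[[0,0,0],[0,0,0],255],[[0,0,0],[0,0,0],255]]}}

```text
clock: 13.65
tool_pos: [0.6135, -0.229, 0.2532]
orientation: [-0.096, 3.137, -0.003]
ft_force: [0.1, -0.3, -2.4]
width: 0.0127
```

```bash
python3 shot.py w7
python3 - <<'E'
from station import *; from h import *
for n in("scene","side"):
    c=read_camera(n);cv2.imwrite(f"pics/{n}7.png",c["frame"])
E
```

```text
13.65 [ 0.6135 -0.229   0.2532] [-0.46   0.405  0.535  1.696  0.    -0.521] 
 [[-0.9981 -0.0614  0.0032]
 [-0.0614  0.9981 -0.0015]
 [-0.0031 -0.0017 -1.    ]] 0.012749692003540468 [ 0.1 -0.3 -2.4]
```

View pics/w7.png

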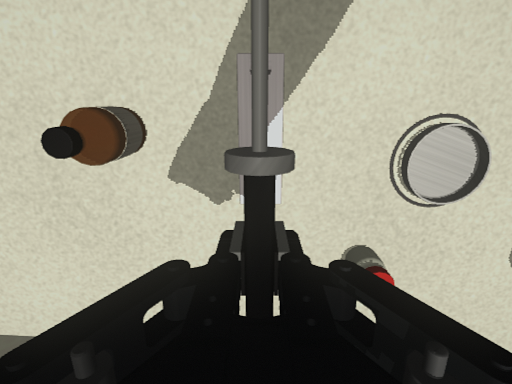

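View pics/side7.png

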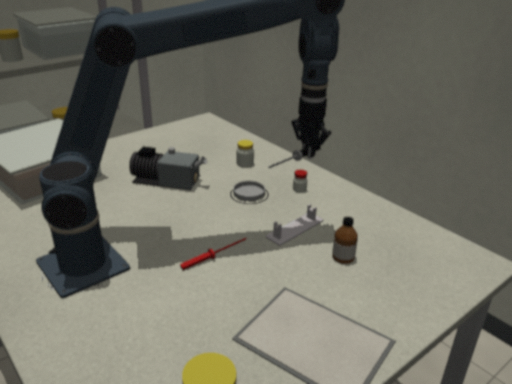

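Run:
```python
from meas import *
from station import *
s,c,m=load("w1")
mo=plane(m,(396.7,204.9),.104)[0];print("mouth w1",mo)
a,b,e=plane(m,[(404.7,160.2),(431.6,217.8),(497,184.5)],.1)
print(a,b,e,np.linalg.norm(a-b)); out=np.array([-(a-b)[1],(a-b)[0]]);out/=np.linalg.norm(out);print("out dir",out,np.degrees(np.arctan2(out[1],out[0])),np.degrees(np.arctan2(*(b-e)[[1,0]])))
print("mouth rel edge mid", (mo-(a+b)/2)[:2]@out,(mo-(a+b)/2)[:2]@np.array([-out[1],out[0]]))
for n in ("scene","side"):
    c=read_camera(n);mm=cam(c);p=proj(mm,mo)[0];print(n,p)
    x,y=p.astype(int);f=c['frame'][y-45:y+45,x-60:x+60];cv2.imwrite(f"pics/p_{n}.png",cv2.resize(f,None,fx=6,fy=6,interpolation=cv2.INTER_CUBIC));print(x-60,y-45)
```

```text
mouth w1 [0.51556164 0.16096779 0.104     ]
[0.45537187 0.15866402 0.1       ] [0.53040257 0.21566545 0.1       ] [0.47489271 0.28896651 0.1       ] 0.09422722241518675
out dir [ 0.60493591 -0.79627416] -52.77576975577027 -52.86386346265631
mouth rel edge mid 0.034576522136138134 0.0022075852841231002
scene [347.80309248 185.51682814]
287 140
side [204.12089072 159.07986328]
144 114
```

View pics/p_scene.png

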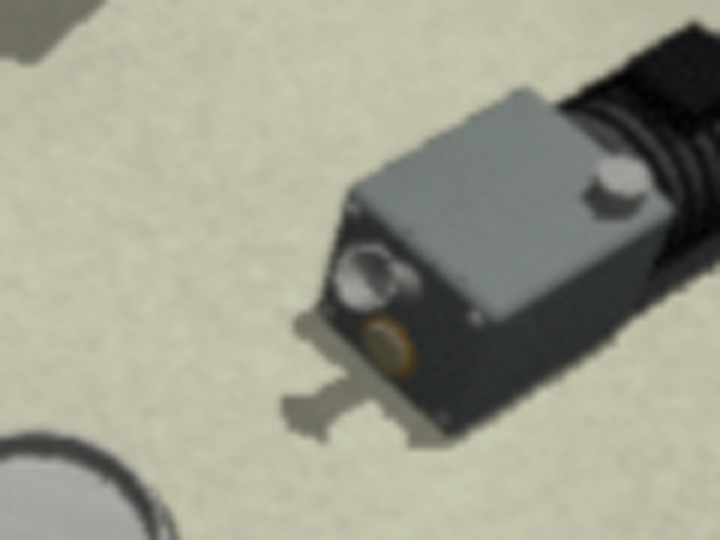

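View pics/p_side.png

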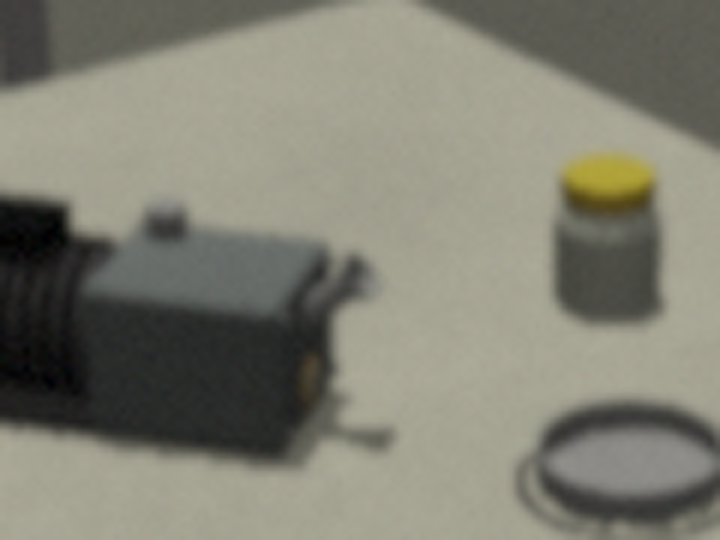

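>>> {"method": "arm_command", "body": {"moves": [[[0,0,4],[0,0,0],255],[[0,0,8],[0,0,0],255],[[0,0,8.3],[0,0,0],255],[[0,0,8.3],[0,0,0],255],[[0,0,8.3],[0,0,0],255],[[0,0,8.3],[0,0,0],255],[[0,0,7.1],[0,0,0],255],[[0,0,4],[0,0,0],255],[[0,0,0],[0.8,0.7,0],255],[[0,0,0],[1.7,1.6,0],255]]}}

```text
clock: 14.9
tool_pos: [0.6154, -0.1954, 0.2498]
orientation: [-1.397, -2.812, 0.001]
ft_force: [0.1, -0.1, -2.1]
width: 0.0129
```

>>> {"method": "arm_command", "body": {"moves": [[[0,0,0],[2.6,2.4,0],255],[[0,0,0],[2.8,2.6,-0.3],255],[[0,0,0],[2.8,2.6,-0.3],255],[[0,0,0],[2.8,2.5,-0.3],255],[[0,0,0],[2.2,2,0],255],[[0,0,0],[1.5,1.4,0],255],[[0,-4,0],[0,0,0],255],[[0,-7,0],[0,0,0],255],[[0,-8,0],[0,0,0],255],[[0,-8,0],[0,0,0],255]]}}

```text
clock: 15.9
tool_pos: [0.6344, 0.0047, 0.2606]
orientation: [1.198, 2.419, -0.29]
ft_force: [-0.1, 0.9, -2.4]
width: 0.0128
```

>>> {"method": "arm_command", "body": {"moves": [[[0,-7,0],[0,0,0],255],[[0,-4,0],[0,0,0],255],[[0,-2,0],[0,0,0],255],[[0,0,0],[0,0,0],255],[[0,0,0],[0,0,0],255],[[0,0,0],[0,0,0],255],[[0,0,0],[0,0,0],255],[[0,0,0],[0,0,0],255],[[0,0,0],[0,0,0],255],[[0,0,0],[0,0,0],255]]}}

```text
clock: 16.9
tool_pos: [0.6348, 0.0036, 0.2604]
orientation: [1.106, 2.227, -0.402]
ft_force: [0.6, 0.0, -0.3]
width: 0.0131
```

```bash
python3 shot.py w8
python3 - <<'E'
from station import *; from h import *
for n in("scene","side"):
    c=read_camera(n);cv2.imwrite(f"pics/{n}8.png",c["frame"])
E
```

```text
16.9 [0.6348 0.0036 0.2604] [ 0.172 -0.021 -0.096  1.128 -0.608  0.977] 
 [[-4.631e-01  7.966e-01  3.886e-01]
 [ 6.103e-01  6.045e-01 -5.119e-01]
 [-6.427e-01  1.000e-04 -7.661e-01]] 0.013147106764972914 [ 0.6  0.  -0.3]
```

View pics/w8.png

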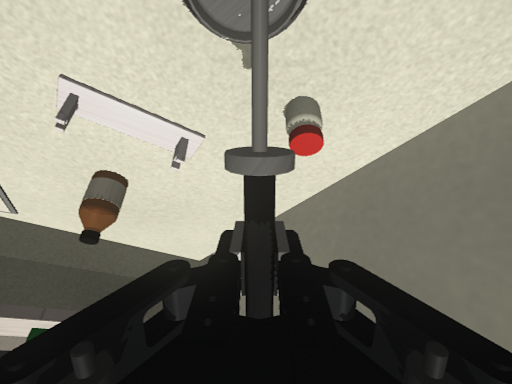

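View pics/side8.png

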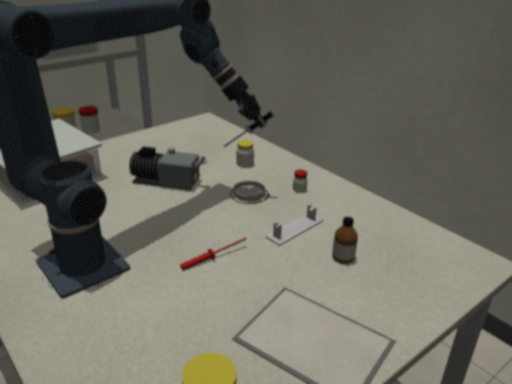

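View pics/scene8.png

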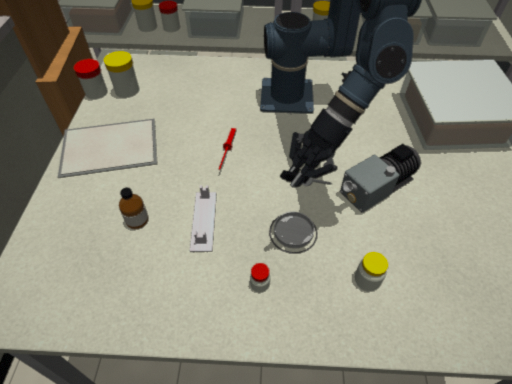

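Run:
```python
from meas import *
from station import *
s,c,m=load("w8");f=c['frame'];g=cv2.cvtColor(f,cv2.COLOR_BGR2GRAY).astype(int)
Rm=R.from_rotvec(s['orientation']).as_matrix();p=s['tool_pos']
T=lambda x,y,z:p+Rm@np.array([x,y,z])
pts=[T(.163,0,-.0055),T(.053,0,-.0055),T(0,0,-.0055),T(-.045,0,-.0055)]
print("wrist pred",proj(m,[T(.1,0,-.0055),T(.08,0,-.0055),T(.053,0,-.0215)]).round(1))
for v in (30,60,90,120):print(v,g[v,245:277])
for n in("scene","side"):
    c=read_camera(n);mm=cam(c);q=proj(mm,pts);print(n,q.round(1).tolist())
    x,y=q[:2].mean(0).astype(int);ff=c['frame'][y-45:y+45,x-60:x+60];print(x-60,y-45)
    cv2.imwrite(f"pics/q_{n}.png",cv2.resize(ff,None,fx=6,fy=6,interpolation=cv2.INTER_CUBIC));print(((q-[x-60,y-45])*6).round())
```

```text
wrist pred [[261.2  28.9]
 [261.1  82. ]
 [261.2 151.8]]
30 [105 103 102 100 100  93  78  74  83  91  95  98 100 104 110 109 102  97
  94  91  88  82  75  70  70  70  70  70  69  70  81 104]
60 [114 114 114 114 118 110  85  76  86  95  99 102 103 107 112 110 105 101
  98  95  91  82  85 170 211 205 207 211 211 206 200 196]
90 [212 210 209 209 210 216 166  72  85  96 101 103 104 107 111 110 104 102
  99  95  90  80 108 180 209 207 207 206 208 210 212 212]
120 [215 220 222 222 225 226 180  86  83  94 100 103 104 106 108 107 105 101
  98  94  88  76 139 205 219 215 209 207 210 215 215 212]
scene [[331.3, 183.0], [307.9, 178.7], [295.0, 176.4], [283.1, 174.2]]
259 135
[[434. 288.]
 [294. 262.]
 [216. 248.]
 [145. 235.]]
side [[223.3, 146.5], [248.1, 129.4], [260.6, 120.8], [271.6, 113.2]]
175 92
[[290. 327.]
 [439. 224.]
 [514. 173.]
 [580. 127.]]
```

View pics/q_side.png

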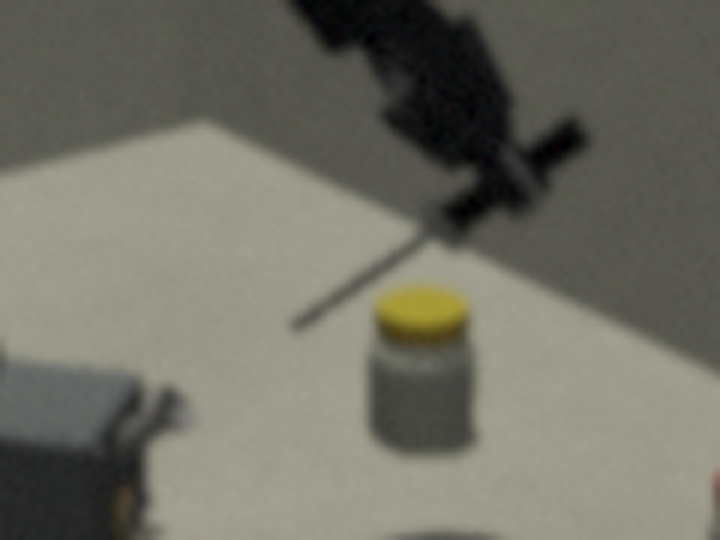

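View pics/q_scene.png

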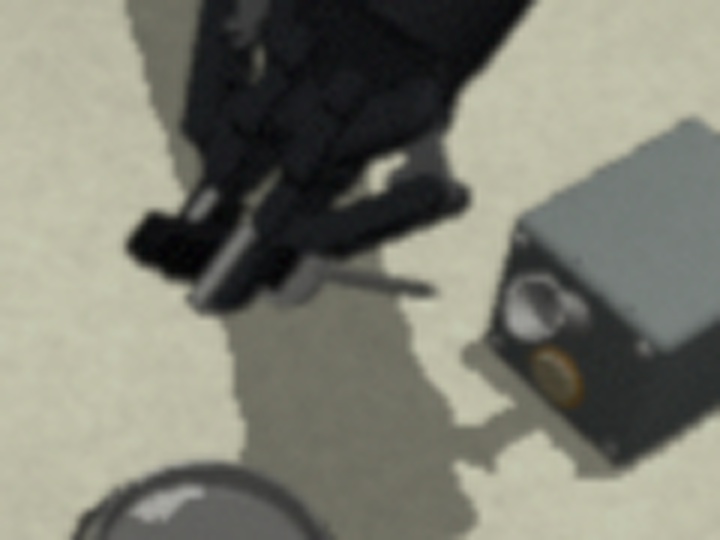

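>>> {"method": "arm_command", "body": {"moves": [[[0,0,0],[0.5,0,-0.18],255],[[0,0,0],[1,0,0],255],[[0,0,0],[1.2,0,0],255],[[0,0,0],[1.2,0,0],255],[[0,0,0],[1,0,0],255],[[0,0,0],[0.8,0,0],255],[[0,0,0],[0.5,0,0],255],[[0,0,0],[0.3,0,0],255],[[0,0,0],[0,0,0],255],[[0,0,0],[0,0,0],255]]}}

```text
clock: 18.15
tool_pos: [0.6041, 0.0443, 0.2203]
orientation: [1.106, 2.226, -0.402]
ft_force: [0.3, -0.4, -2.1]
width: 0.0132
```

```bash
cat > chk.py <<'E'
import sys
from meas import *
from station import *
n0=sys.argv[1]
s=get_state()
Rm=R.from_rotvec(s['orientation']).as_matrix();p=s['tool_pos'];print(s['clock'],p.round(4),s['ft_force'].round(1),s['width'].round(4));print(Rm.round(3).tolist())
tip=p+Rm@[.163,0,-.0055];mo=np.array([.5156,.1610,.104])
print("mouth-tip in tool mm",(Rm.T@(mo-tip)*1000).round(1))
for n in("scene","side"):
    c=read_camera(n);mm=cam(c);q=proj(mm,[tip,mo])
    x,y=proj(mm,mo)[0].astype(int);ff=c['frame'][y-30:y+30,x-40:x+40]
    cv2.imwrite(f"pics/{n0}_{n}.png",cv2.resize(ff,None,fx=9,fy=9,interpolation=cv2.INTER_CUBIC));print(n,"pred tip,mouth in crop",((q-[x-40,y-30])*9).round().tolist())
E
python3 chk.py r1; python3 shot.py w9
```

```text
18.15 [0.6041 0.0443 0.2203] [ 0.26  -0.038 -0.188  1.112 -0.637  1.079] 
 [[-4.626e-01  7.966e-01  3.892e-01]
 [ 6.102e-01  6.046e-01 -5.120e-01]
 [-6.432e-01  6.000e-04 -7.657e-01]] 0.013183655961993262 [ 0.3 -0.4 -2.1]Traceback (most recent call last):
  File "chk.py", line 6, in <module>
    Rm=R.from_rotvec(s['orientation']).as_matrix();p=s['tool_pos'];print(s['clock'],p.round(4),s['ft_force'].round(1),s['width'].round(4));print(Rm.round(3).tolist())
                                                                                                                      ^^^^^^^^^^^^^^^^
AttributeError: 'float' object has no attribute 'round'
```

View pics/w9.png

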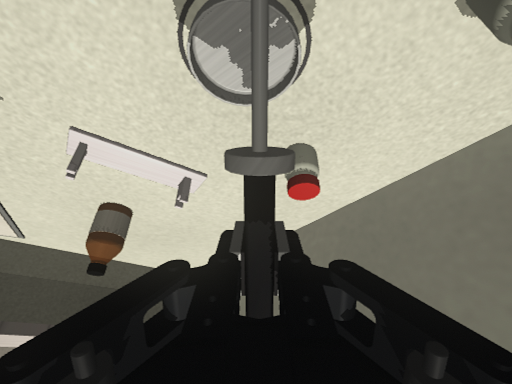

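```bash
sed -i "s/s\['width'\].round(4)/s['width']/" chk.py; python3 chk.py r1
```

```text
18.2 [0.6042 0.0442 0.2205] [-0.3  0.2 -1.3] 0.013267632966915832
[[-0.462, 0.797, 0.389], [0.61, 0.604, -0.512], [-0.643, 0.001, -0.766]]
mouth-tip in tool mm [24.1 -0.1  0.4]
scene pred tip,mouth in crop [[331.0, 267.0], [367.0, 275.0]]
side pred tip,mouth in crop [[406.0, 239.0], [361.0, 271.0]]
```

View pics/r1_scene.png

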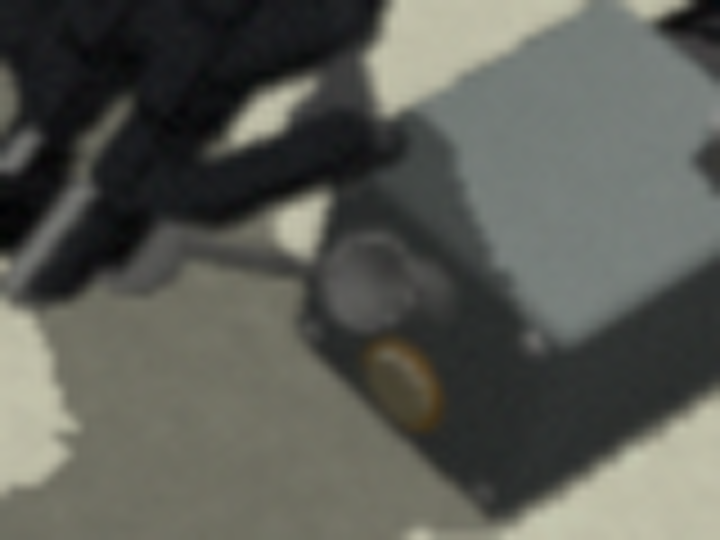

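View pics/r1_side.png

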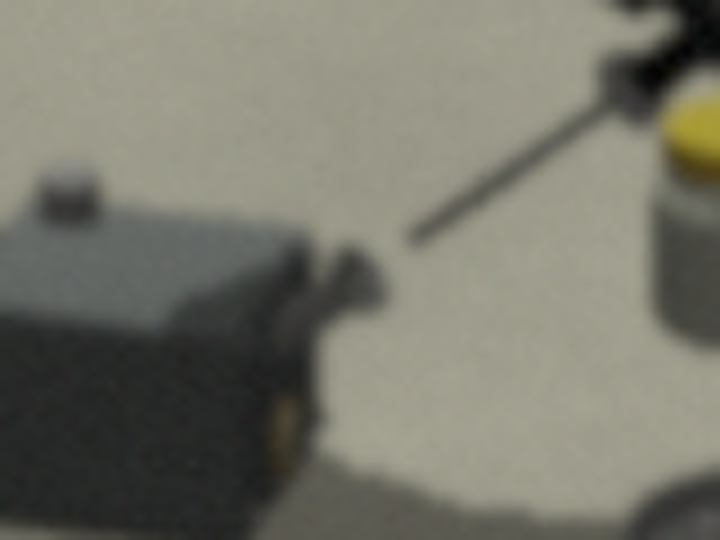

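>>> {"method": "arm_command", "body": {"moves": [[[0,0,0],[0.4,0,0.1],255],[[0,0,0],[0.5,0,0],255],[[0,0,0],[0.5,0,0],255],[[0,0,0],[0.5,0,0],255],[[0,0,0],[0.5,0,0],255],[[0,0,0],[0.5,0,0],255],[[0,0,0],[0.4,0,0],255],[[0,0,0],[0.3,0,0],255],[[0,0,0],[0,0,0],255],[[0,0,0],[0,0,0],255]]}}

```text
clock: 19.3
tool_pos: [0.5876, 0.0659, 0.1961]
orientation: [1.105, 2.227, -0.402]
ft_force: [0.6, 0.3, -0.6]
width: 0.0131
```

```bash
python3 chk.py r2
```

```text
19.3 [0.5876 0.0659 0.1961] [ 0.6  0.3 -0.6] 0.013074288930984276
[[-0.463, 0.796, 0.389], [0.61, 0.605, -0.512], [-0.643, 0.0, -0.766]]
mouth-tip in tool mm [-12.4   0.2  -0.7]
scene pred tip,mouth in crop [[384.0, 280.0], [367.0, 275.0]]
side pred tip,mouth in crop [[339.0, 288.0], [361.0, 271.0]]
```

View pics/r2_scene.png

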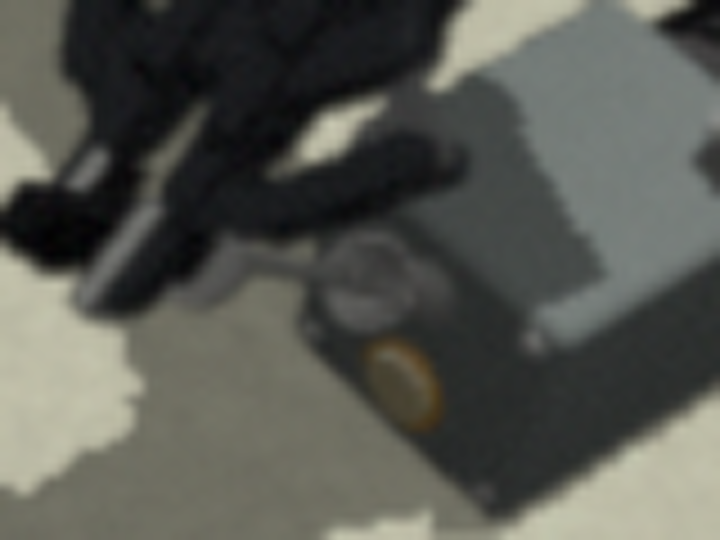

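View pics/r2_side.png

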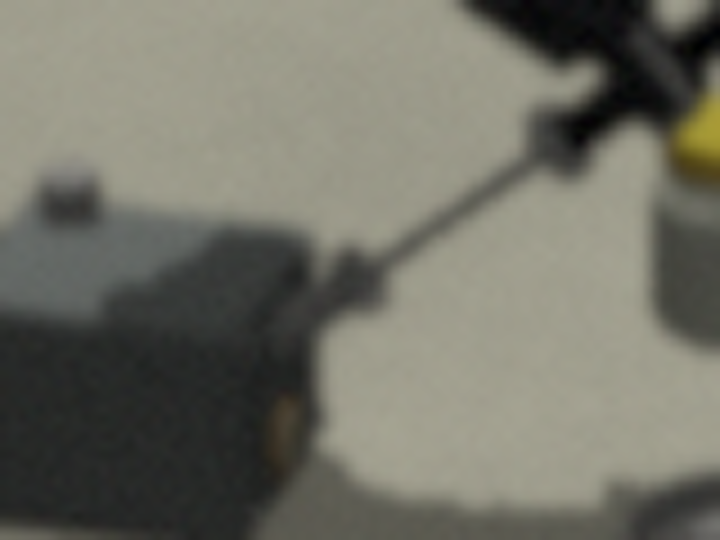

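>>> {"method": "arm_command", "body": {"moves": [[[0,0,0],[0.3,0,0],255],[[0,0,0],[0.3,0,0],255],[[0,0,0],[0.3,0,0],255],[[0,0,0],[0.3,0,0],255],[[0,0,0],[0.4,0,0],255],[[0,0,0],[0.4,0,0],255],[[0,0,0],[0.4,0,0],255],[[0,0,0],[0.4,0,0],255],[[0,0,0],[0.2,0,0],255],[[0,0,0],[0,0,0],255]]}}

```text
clock: 20.4
tool_pos: [0.5734, 0.0844, 0.1763]
orientation: [1.105, 2.228, -0.403]
ft_force: [-0.2, -0.1, -0.6]
width: 0.013
```

```bash
python3 -c "
from station import *
s=get_state();print(s['ft_force'],s['ft_torque'])"
```

```text
[-0.24233292 -0.12301858 -0.64990478] [0.60958434 0.44856315 0.03022236]
```

>>> {"method": "arm_command", "body": {"moves": [[[0,0,0],[0.4,0,0],255],[[0,0,0],[0.6,0,0],255],[[0,0,0],[0.6,0,0],255],[[0,0,0],[0.6,0,0],255],[[0,0,0],[0.6,0,0],255],[[0,0,0],[0.6,0,0],255],[[0,0,0],[0.6,0,0],255],[[0,0,0],[0.6,0,0],255],[[0,0,0],[0.4,0,0],255],[[0,0,0],[0,0,0],255]]}}

```text
clock: 21.4
tool_pos: [0.55, 0.115, 0.1439]
orientation: [1.104, 2.228, -0.403]
ft_force: [0.3, -0.5, -1.5]
width: 0.0131
```

```bash
python3 chk.py r3;python3 shot.py w10
```

```text
21.4 [0.55   0.115  0.1439] [ 0.3 -0.5 -1.5] 0.013086484766149702
[[-0.464, 0.796, 0.388], [0.61, 0.605, -0.512], [-0.643, -0.001, -0.766]]
mouth-tip in tool mm [-93.3   0.5  -0.8]
scene pred tip,mouth in crop [[498.0, 300.0], [367.0, 275.0]]
side pred tip,mouth in crop [[192.0, 390.0], [361.0, 271.0]]
21.5 [0.5506 0.1147 0.1447] [ 0.424 -0.011 -0.306  1.089 -0.677  1.28 ] 
 [[-4.632e-01  7.963e-01  3.890e-01]
 [ 6.099e-01  6.049e-01 -5.120e-01]
 [-6.430e-01  1.000e-04 -7.659e-01]] 0.013125083745378841 [-0.3 -0.9 -1.8]
```

View pics/w10.png

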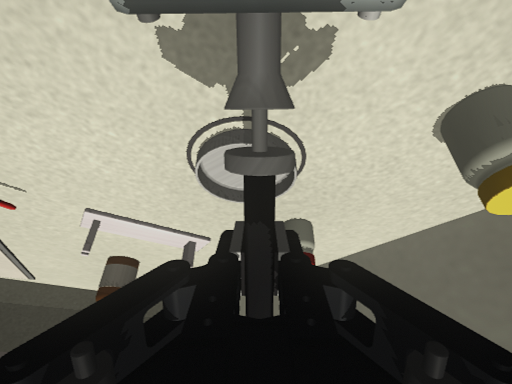

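>>> {"method": "arm_command", "body": {"moves": [[[0,0,0],[0.3,0,0],255],[[0,0,0],[0.3,0,0],255],[[0,0,0],[0.3,0,0],255],[[0,0,0],[0.2,0,0],255],[[0,0,0],[0.2,0,0],255],[[0,0,0],[0.1,0,0],255],[[0,0,0],[0.1,0,0],255],[[0,0,0],[0.05,0,0],255],[[0,0,0],[0,0,0],255],[[0,0,0],[0,0,0],255]]}}

```text
clock: 22.55
tool_pos: [0.5434, 0.1241, 0.1347]
orientation: [1.105, 2.227, -0.402]
ft_force: [0.6, -0.6, -1.3]
width: 0.0135
```

```bash
python3 chk.py r4;python3 shot.py w11
```

```text
22.55 [0.5434 0.1241 0.1347] [ 0.6 -0.6 -1.3] 0.013508529582824589
[[-0.463, 0.796, 0.389], [0.61, 0.605, -0.512], [-0.643, 0.0, -0.766]]
mouth-tip in tool mm [-107.9    0.2   -0.7]
scene pred tip,mouth in crop [[518.0, 304.0], [367.0, 275.0]]
side pred tip,mouth in crop [[167.0, 407.0], [361.0, 271.0]]
22.65 [0.5434 0.1241 0.1347] [ 4.470e-01 -1.000e-03 -3.170e-01  1.088e+00 -6.810e-01  1.309e+00] 
 [[-4.632e-01  7.964e-01  3.888e-01]
 [ 6.101e-01  6.047e-01 -5.119e-01]
 [-6.428e-01  1.000e-04 -7.660e-01]] 0.013059328693671894 [-0.3  0.4 -1.3]
```

View pics/w11.png

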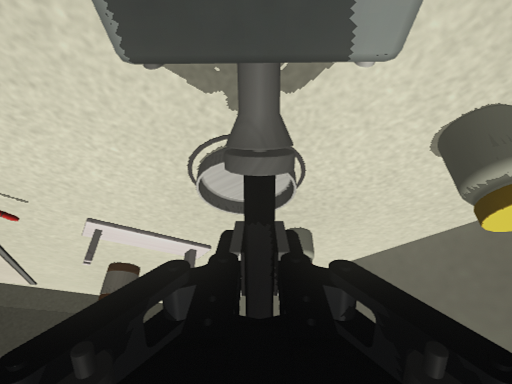

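Nearly touching: the rim at about (260,147) meets the collar at about (260,150). I'll creep on until the force rises.

>>> {"method": "arm_command", "body": {"moves": [[[0,0,0],[0.05,0,0],255],[[0,0,0],[0.05,0,0],255],[[0,0,0],[0.05,0,0],255],[[0,0,0],[0.05,0,0],255],[[0,0,0],[0.05,0,0],255],[[0,0,0],[0,0,0],255],[[0,0,0],[0,0,0],255],[[0,0,0],[0,0,0],255],[[0,0,0],[0,0,0],255],[[0,0,0],[0,0,0],255]]}}

```text
clock: 23.7
tool_pos: [0.5422, 0.1256, 0.1331]
orientation: [1.105, 2.227, -0.402]
ft_force: [-0.3, -1.3, 0.1]
width: 0.0131
```

>>> {"method": "arm_command", "body": {"moves": [[[0,0,0],[0.05,0,0],255],[[0,0,0],[0.05,0,0],255],[[0,0,0],[0.05,0,0],255],[[0,0,0],[0,0,0],255],[[0,0,0],[0,0,0],255],[[0,0,0],[0,0,0],255],[[0,0,0],[0,0,0],255],[[0,0,0],[0,0,0],255],[[0,0,0],[0,0,0],255],[[0,0,0],[0,0,0],255]]}}

```text
clock: 24.7
tool_pos: [0.5422, 0.1257, 0.1332]
orientation: [1.105, 2.224, -0.403]
ft_force: [1.5, -5.2, 2.1]
width: 0.0133
```

```bash
python3 chk.py r5;python3 shot.py w12
python3 - <<'E'
from meas import *
s,c,m=load("w12");cv2.imwrite("pics/z7.png",cv2.resize(c['frame'][90:210,190:330],None,fx=5,fy=5,interpolation=cv2.INTER_CUBIC))
E
```

```text
24.7 [0.5422 0.1257 0.1332] [ 1.5 -5.2  2.1] 0.013278553993990099
[[-0.461, 0.797, 0.39], [0.609, 0.604, -0.514], [-0.645, 0.001, -0.764]]
mouth-tip in tool mm [-1.104e+02  1.000e-01 -7.000e-01]
scene pred tip,mouth in crop [[521.0, 306.0], [367.0, 275.0]]
side pred tip,mouth in crop [[163.0, 410.0], [361.0, 271.0]]
24.8 [0.5421 0.1257 0.1332] [ 4.520e-01  1.000e-03 -3.180e-01  1.088e+00 -6.850e-01  1.316e+00] 
 [[-4.612e-01  7.970e-01  3.899e-01]
 [ 6.093e-01  6.040e-01 -5.139e-01]
 [-6.451e-01  6.000e-04 -7.641e-01]] 0.013045241077190049 [ 1.5 -4.6  1.1]
```

View pics/z7.png

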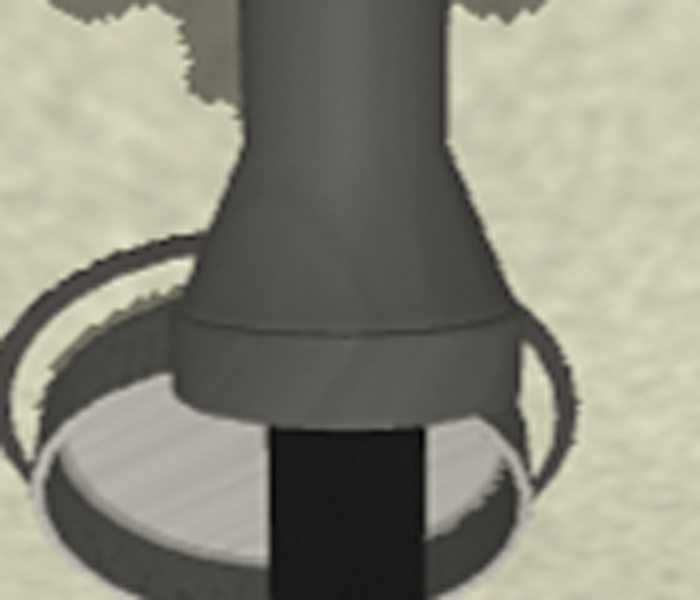

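View pics/r5_side.png

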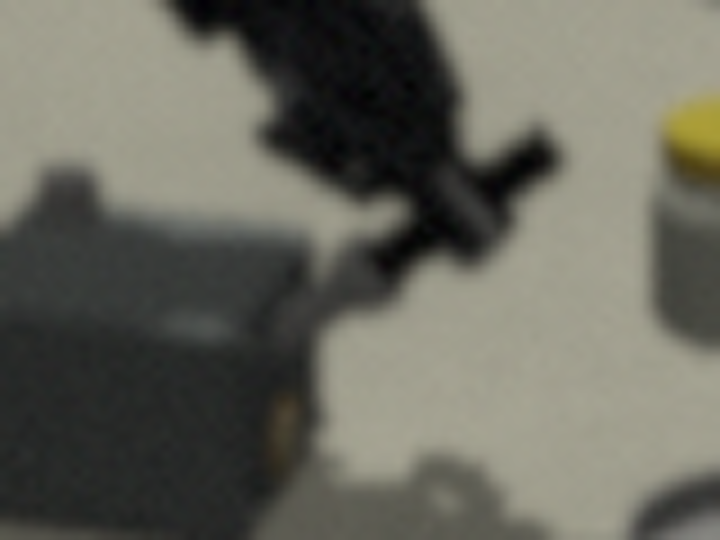

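>>> {"method": "arm_command", "body": {"moves": [[[0,0,0],[0.05,0,0],255],[[0,0,0],[0,0,0],255],[[0,0,0],[0,0,0],255],[[0,0,0],[0,0,0],255],[[0,0,0],[-0.2,0,0],255],[[0,0,0],[-0.4,0,0],255],[[0,0,0],[-0.6,0,0],255],[[0,0,0],[-0.8,0,0],255],[[0,0,0],[-0.8,0,0],255],[[0,0,0],[-0.8,0,0],255]]}}

```text
clock: 25.85
tool_pos: [0.5583, 0.1046, 0.1554]
orientation: [1.105, 2.227, -0.402]
ft_force: [-0.0, -0.9, -0.6]
width: 0.0129
```

>>> {"method": "arm_command", "body": {"moves": [[[0,0,0],[-1,0,0],255],[[0,0,0],[-1,0,0],255],[[0,0,0],[-1,0,0],255],[[0,0,0],[-1,0,0],255],[[0,0,0],[-1,0,0],255],[[0,0,0],[-1,0,0],255],[[0,0,0],[-1,0,0],255],[[0,0,0],[-1,0,0],255],[[0,0,0],[-1,0,0],255],[[0,0,0],[-1,0,0],255]]}}

```text
clock: 26.85
tool_pos: [0.6046, 0.0434, 0.2197]
orientation: [1.105, 2.227, -0.402]
ft_force: [0.7, -0.3, -1.8]
width: 0.0131
```

>>> {"method": "arm_command", "body": {"moves": [[[0,0,0],[-1.5,0,0],255],[[0,0,0],[-1.5,0,0],255],[[0,0,0],[-1,0,0],255],[[0,0,0],[-0.5,0,0],255],[[0,0,0],[-0.5,0,0],255],[[0,0,0],[0,0,0],255],[[0,0,0],[0,0,0],255],[[0,0,0],[0,0,0],255],[[0,0,0],[0,0,0],255],[[0,0,0],[0,0,0],255]]}}

```text
clock: 27.85
tool_pos: [0.6272, 0.0136, 0.2509]
orientation: [1.105, 2.228, -0.403]
ft_force: [-0.5, -0.0, -0.7]
width: 0.0128
```

```bash
python3 chk.py r6;python3 shot.py w13;  python3 - <<'E'
from station import *; from h import *
for n in("scene","side"):
    c=read_camera(n);cv2.imwrite(f"pics/{n}13.png",c["frame"])
E
```

```text
27.85 [0.6272 0.0136 0.2509] [-0.5 -0.  -0.7] 0.012764411466668305
[[-0.464, 0.796, 0.389], [0.61, 0.605, -0.512], [-0.643, -0.001, -0.766]]
mouth-tip in tool mm [73.1  0.4 -0.7]
scene pred tip,mouth in crop [[247.0, 254.0], [367.0, 275.0]]
side pred tip,mouth in crop [[501.0, 177.0], [361.0, 271.0]]
27.95 [0.6273 0.0135 0.2511] [ 0.193 -0.027 -0.119  1.125 -0.615  1.   ] 
 [[-4.636e-01  7.962e-01  3.887e-01]
 [ 6.099e-01  6.050e-01 -5.119e-01]
 [-6.427e-01 -3.000e-04 -7.661e-01]] 0.01347305617061743 [-0.7 -0.1 -1.6]
```

View pics/side13.png

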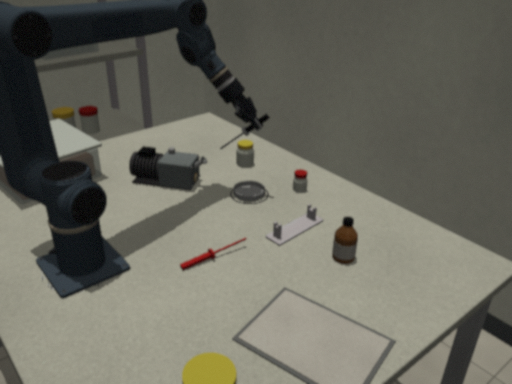

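View pics/w13.png

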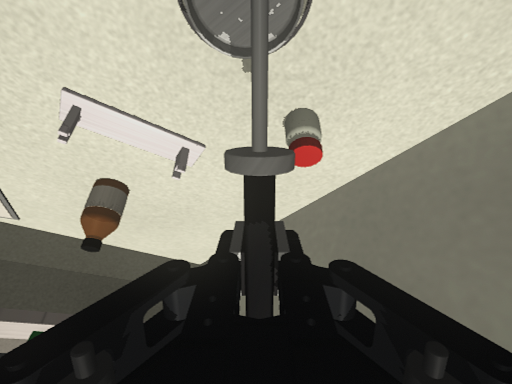

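>>> {"method": "arm_command", "body": {"moves": [[[0,4,0],[0,0,0],255],[[0,7,0],[0,0,0],255],[[0,8,0],[0,0,0],255],[[0,8,0],[0,0,0],255],[[0,7,0],[0,0,0],255],[[0,4,0],[0,0,0],255],[[0,2,0],[0,0,0],255],[[0,0,3],[0,0,0],255],[[0,0,6],[0,0,0],255],[[0,0,8],[0,0,0],255]]}}

```text
clock: 29.1
tool_pos: [0.6279, 0.0128, 0.2512]
orientation: [1.804, 2.571, -0.001]
ft_force: [-0.7, 0.2, -1.4]
width: 0.0133
```

>>> {"method": "arm_command", "body": {"moves": [[[0,0,8],[0,0,0],255],[[0,0,7.2],[0,0,0],255],[[0,0,4],[0,0,0],255],[[0,0,1],[-1,0,0],255],[[0,0,0],[-2,0,0],255],[[0,0,0],[-3,0,0],255],[[0,0,0],[-3,0,0],255],[[0,0,0],[-3,0,0],255],[[0,0,0],[-2.5,0,0],255],[[0,0,0],[-1,0,0],255]]}}

```text
clock: 30.1
tool_pos: [0.6274, -0.145, 0.251]
orientation: [2.223, 2.218, -0.002]
ft_force: [0.1, -0.2, -2.0]
width: 0.0131
```

```bash
cat > fin.py <<'E'
from meas import *
from station import *
s=get_state();Rm=R.from_rotvec(s['orientation']).as_matrix();p=s['tool_pos']
tip=p+Rm@[.163,0,-.0055];print(s['clock'],"tcp",p.round(4),"tip",tip.round(4),"rodx",Rm[:,0].round(4),"width",s['width'],s['ft_force'].round(1))
print("to target (.603,.0210,.042) in tool cm",(Rm.T@(np.array([.603,.0210,.042])-tip)*100).round(2))
E
python3 fin.py
```

```text
30.1 tcp [ 0.6274 -0.145   0.251 ] tip [0.6277 0.018  0.2562] rodx [ 0.0021  1.     -0.0016] width 0.013066240229406388 [ 0.1 -0.2 -2. ]
to target (.603,.0210,.042) in tool cm [ 0.33 -2.47 21.42]
```

>>> {"method": "arm_command", "body": {"moves": [[[0,0,0],[0.1,-0.5,1],255],[[0,0,0],[0.1,-1,2],255],[[0,0,0],[0.1,-1,3],255],[[0,0,0],[0,0,3],255],[[0,0,0],[0,0,3],255],[[0,0,0],[0,0,3],255],[[0,0,0],[0,0,2],255],[[0,0,0],[0,0,1],255],[[0,0,0],[0,0,0.5],255],[[0,0,0],[0,0,0],255]]}}

```text
clock: 31.1
tool_pos: [0.6027, -0.1385, 0.0664]
orientation: [2.221, 2.222, 0.0]
ft_force: [-0.4, 0.5, -1.8]
width: 0.0131
```

>>> {"method": "arm_command", "body": {"moves": [[[0,0,0],[0,0,0],255],[[0,0,0],[0,0,0],255],[[0,0,0],[0,0,0],255],[[0,0,0],[0,0,0],255],[[0,0,0],[0,0,0],255],[[0,0,0],[0,0,0],255],[[0,0,0],[0,0,0],255],[[0,0,0],[0,0,0],255],[[0,0,0],[0,0,0],255],[[0,0,0],[0,0,0],255]]}}

```text
clock: 32.1
tool_pos: [0.6026, -0.1386, 0.0662]
orientation: [-2.221, -2.222, 0.0]
ft_force: [0.9, 0.5, -1.9]
width: 0.0132
```

```bash
python3 fin.py; python3 shot.py w14;  python3 - <<'E'
from station import *; from h import *
for n in("scene","side"):
    c=read_camera(n);x,y=proj(cam(c),[.6,.0,.03])[0].astype(int);cv2.imwrite(f"pics/{n}14.png",cv2.resize(c["frame"][y-50:y+50,x-65:x+65],None,fx=6,fy=6,interpolation=cv2.INTER_CUBIC))
E
```

```text
32.1 tcp [ 0.6026 -0.1386  0.0662] tip [0.6025 0.0244 0.0718] rodx [-2.e-04  1.e+00  0.e+00] width 0.013151031178657901 [ 0.9  0.5 -1.9]
to target (.603,.0210,.042) in tool cm [-0.34  0.05  2.98]
32.1 [ 0.6026 -0.1386  0.0662] [-0.334  0.322  0.054  1.304 -0.     1.236] 
 [[-2.e-04  1.e+00 -1.e-04]
 [ 1.e+00  2.e-04  0.e+00]
 [ 0.e+00 -1.e-04 -1.e+00]] 0.013151031178657901 [ 0.9  0.5 -1.9]
```

View pics/side14.png

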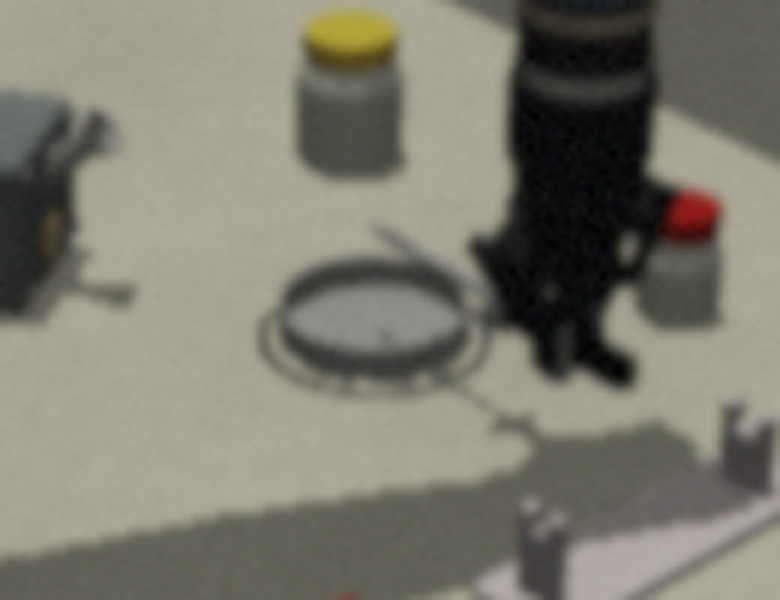

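View pics/scene14.png

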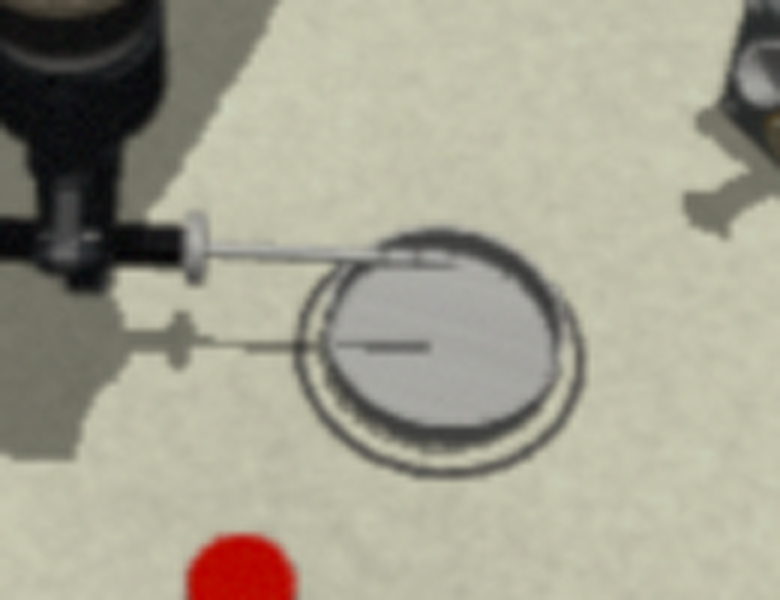

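View pics/w14.png

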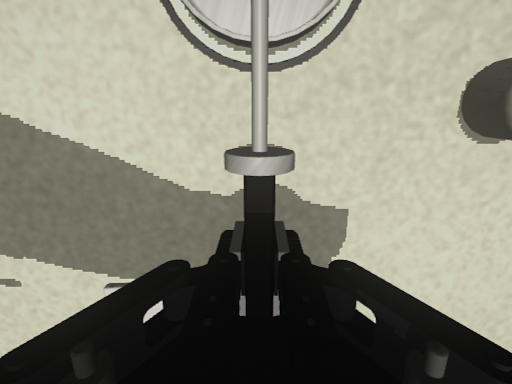

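>>> {"method": "arm_command", "body": {"moves": [[[0,0,0],[-0.15,0.05,0.4],255],[[0,0,0],[-0.15,0,0.5],255],[[0,0,0],[0,0,0.5],255],[[0,0,0],[0,0,0.5],255],[[0,0,0],[0,0,0.5],255],[[0,0,0],[0,0,0.4],255],[[0,0,0],[0,0,0],255],[[0,0,0],[0,0,0],255],[[0,0,0],[0,0,0],255],[[0,0,0],[0,0,0],255]]}}

```text
clock: 33.25
tool_pos: [0.6034, -0.1417, 0.0387]
orientation: [2.221, 2.221, 0.001]
ft_force: [0.8, -0.1, -0.8]
width: 0.0133
```

>>> {"method": "arm_command", "body": {"moves": [[[0,0,0],[0,0,0],255],[[0,0,0],[0,0,0],255],[[0,0,0],[0,0,0],255],[[0,0,0],[0,0,0],255],[[0,0,0],[0,0,0],255],[[0,0,0],[0,0,0],255],[[0,0,0],[0,0,0],255],[[0,0,0],[0,0,0],255],[[0,0,0],[0,0,0],255],[[0,0,0],[0,0,0],255]]}}

```text
clock: 34.25
tool_pos: [0.6031, -0.1416, 0.0383]
orientation: [-2.221, -2.222, 0.0]
ft_force: [0.0, 0.3, -0.7]
width: 0.013
```

```bash
python3 fin.py
python3 - <<'E'
from station import *; from meas import *
for n in("scene","side"):
    c=read_camera(n);mm=cam(c);x,y=proj(mm,[.6,.0,.03])[0].astype(int);cv2.imwrite(f"pics/{n}15.png",cv2.resize(c["frame"][y-50:y+50,x-65:x+65],None,fx=6,fy=6,interpolation=cv2.INTER_CUBIC))
    print(n,((proj(mm,[[.6027,.0211,.045],[.6028,.0215,.024],[.6035,.0204,0]])-[x-65,y-50])*6).round())
    if n=="scene":
        cc=(.6035,.0204)
        for k in range(3):
            P=ring_edge(c['frame'],mm,cc,0,.056,.074);cc,r=circ(P);P=P[abs(np.hypot(*(P[:,:2]-cc).T)-r)<.004];cc,r=circ(P)
        print("mark scene",cc,r,len(P))
        for q in [(240,0)]:pass
E
```

```text
34.25 tcp [ 0.6031 -0.1416  0.0383] tip [0.6031 0.0214 0.0438] rodx [-2.e-04  1.e+00  0.e+00] width 0.013013675841868732 [ 0.   0.3 -0.7]
to target (.603,.0210,.042) in tool cm [-0.04 -0.01  0.18]
scene [[445. 291.]
 [443. 317.]
 [436. 348.]]
mark scene [0.60577967 0.02019636] 0.06269575204085355 93
side [[374. 265.]
 [374. 297.]
 [375. 334.]]
```

View pics/side15.png

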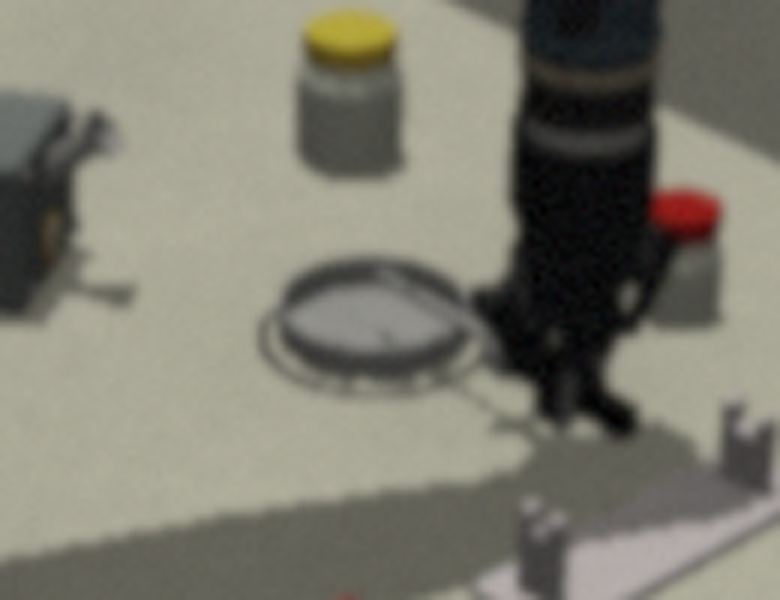

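View pics/scene15.png

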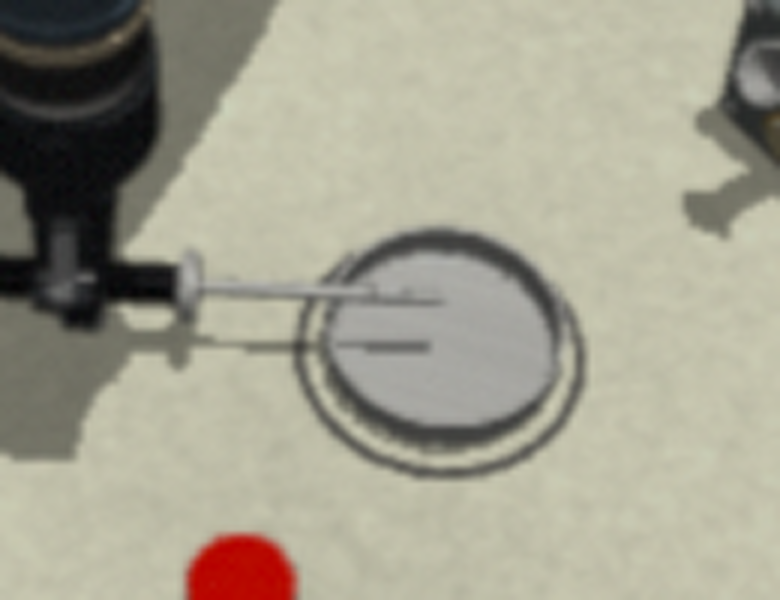

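Run:
```python
from station import *; from meas import *
c=read_camera("scene");mm=cam(c);x,y=proj(mm,[.6,.0,.03])[0].astype(int);o=np.array([x-65,y-50])
uv=lambda a:np.array(a)/6+o
print("rim back/front/left/right",plane(mm,uv([(443,228),(443,430),(322,335),(562,335)]),.024).round(4))
print("base front",plane(mm,uv([(443,448)]),0).round(4),"ring outer front",plane(mm,uv([(440,479)]),0).round(4),"L/R",plane(mm,uv([(294,360),(587,360)]),0).round(4))
f=c['frame'][y-20:y+35,x-15:x+38];cv2.imwrite("pics/z9.png",cv2.resize(f,None,fx=14,fy=10,interpolation=cv2.INTER_CUBIC))
c=read_camera("side");mm=cam(c);x,y=proj(mm,[.6,.02,.03])[0].astype(int)
cv2.imwrite("pics/z10.png",cv2.resize(c['frame'][y-20:y+25,x-28:x+32],None,fx=12,fy=12,interpolation=cv2.INTER_CUBIC))
```

```text
rim back/front/left/right [[ 0.5527  0.022   0.024 ]
 [ 0.6619  0.0214  0.024 ]
 [ 0.6153 -0.0327  0.024 ]
 [ 0.6094  0.0751  0.024 ]]
base front [[0.6565 0.0232 0.    ]] ring outer front [[ 0.6724  0.0218 -0.    ]] L/R [[ 0.6137 -0.0447  0.    ]
 [ 0.6064  0.0894  0.    ]]
```

View pics/z9.png

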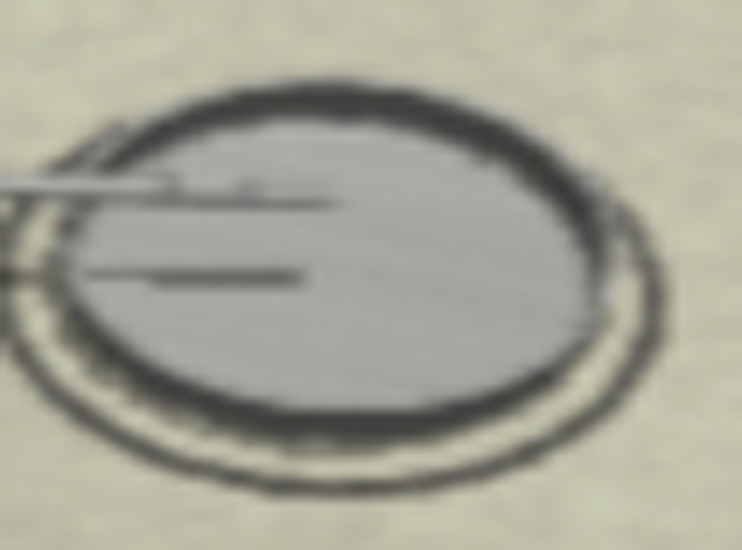

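View pics/z10.png

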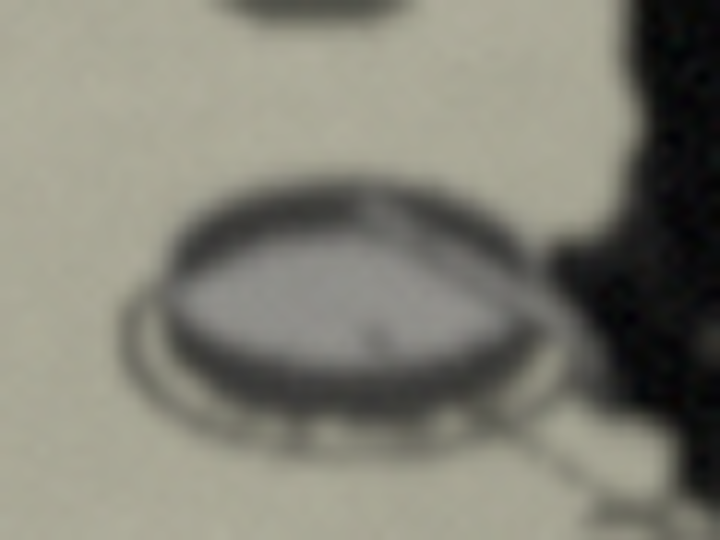

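Run:
```python
from station import *
s=get_state();print(s['clock'],abs(s['joint_velocities']).max(),s['tool_pos'],s['width'])
print(close_job())
```

```text
34.45 0.002200634160539135 [ 0.60310058 -0.14159663  0.03827462] 0.013289193346361167
the job is handed in; nothing more can be done
None
```

The pump check was done in the order asked and handed in at 34.5 s; no verdict came back.

- **Dish:** I slid it onto the mark with the closed fingertips against its inner wall, without lifting it. The wrist view put it about 1.3 mm off the mark's centre. In the last scene-camera check the two centres agreed to roughly 2 mm across the view. The front-to-back estimates there disagreed by several mm (blurred edges), but the dish looked inside the ring.
- **Rod in the tube:** I lifted the rod from its rest and pushed it down the tube until the collar was flush on the mouth. The arm stopped 110 mm in, with about 5–6 N pushing back. I then drew it fully out, until the tip was about 73 mm clear of the mouth.
- **Final pose:** The rod is held level (zero tilt measured) and still. By arm readings its tip is at (0.603, 0.021, 0.044) m. That is about 20 mm above the dish's rim and less than 1 mm from the dish centre found by the wrist camera. The wrist force is near zero.
- **Camera disagreement:** The scene camera sees things about 2 mm farther out in x than the wrist camera, within its stated calibration.
- **Other objects:** I never went near the bottle, the two jars or the red look-alike, and saw none of them move, though I did not re-measure their positions at the end.

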